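Pack the condiment carrier and wedge the row tight

TASK

Pack the wooden condiment carrier for the garden table: stand the jars upright in one row along its channel, starting against the square end with a spice jar, then the salt shaker, then the other spice jar (either spice jar may come first), then the honey jar, each pushed close against the one before. Last of all, set the wooden wedge upright into the gap left between the honey jar and the carrier's ramped end, its sloping face on the ramp, and press it down firmly until the row is locked tight with no gaps. Leave the mug, the kitchen timer and the mandarin where they are.

Things in the scene. Friction and masses are not known exactly. Their poses are not given: they have to be found in the camera images.
- carrier: Brown wooden carrier 94x260x100 mm, fixed. Origin: centre of underside; y along the row, z up; +y to the left (yaw within 15 deg). Channel 78 wide (x +-39), floor 10 above the table, rail tops 36. Square end: upright face at y=+112, 70 high. Ramped end: face from y=-92 at the floor, leaning out 1 per 2.5 of height, to y=-128 at 100 above the table. Slick floor; packed jars end near y=-77 +-6
- wedge: Loose pale waxed wooden wedge, 94 mm high. Origin: centre of its 60 (x) by 26 (y) foot, z up. Face at y=+13 upright (goes to the honey jar); -y face slopes from y=-13 at the foot to y=-33 at 50 up (goes on the ramp). Grip block above: 34 (x) by 24 (y), 50 to 94 up. Starts upright, yaw within 25 deg; ends parallel to the carrier. 10 to 20 N from above drives it home; jams 5-50 above the floor
- honey_jar: Loose glass honey jar with a wide red lid, 86 mm high, 56 mm across x and 62 mm across y of its own frame, 0.36 kg: the short, wide jar of the four (the bottles and jars along the table's far edge do not belong to the job). Origin: centre of its underside, z up
- salt_shaker: Loose white salt shaker with a grey domed cap, 90 mm high, 44 mm across (34 mm at the cap), 0.10 kg. Origin: centre of its underside, z up
- spice_1: Loose straight spice jar with a green cap, 99 mm high, 42 mm across, 0.11 kg. Origin: centre of its underside, z up
- spice_2: Loose straight spice jar with a yellow cap, 100 mm high, 44 mm across, 0.11 kg. Origin: centre of its underside, z up
- mug_stone: Blue stoneware mug, 82 x 117 x 91 mm, bystander beyond the work: leave it alone. Origin: centre of its underside
- kitchen_timer: Round kitchen timer with a red ribbed top, 69 mm across, 44 mm high, bystander in front of the carrier: leave it alone. Origin: centre of its underside
- mandarin: Mandarin, 61 mm across, 50 mm high, bystander beyond the work: leave it alone. Origin: centre of its underside

How it is judged:
On the way, in this order (a step that is already met when the one before it is completed fails the run):
1. the four jars stand in the channel in their order, near one another, the wedge not yet in the gap (x of spice_1 in the frame of carrier between -0.03 and 0.03 m and z of spice_1 in the frame of carrier between 0.004 and 0.016 m and angle between each of spice_1, spice_2, salt_shaker, honey_jar's own z axis and vertical below 0.12 rad and x of spice_2 in the frame of carrier between -0.03 and 0.03 m and z of spice_2 in the frame of carrier between 0.004 and 0.016 m and x of salt_shaker in the frame of carrier between -0.03 and 0.03 m and z of salt_shaker in the frame of carrier between 0.004 and 0.016 m and x of honey_jar in the frame of carrier between -0.03 and 0.03 m and z of honey_jar in the frame of carrier between 0.004 and 0.016 m and horizontal distance between spice_1 and spice_2 above 0.075 m and horizontal distance between each of spice_1, spice_2 and salt_shaker below 0.056 m and ((y of spice_1 in the frame of carrier above 0.077 m and horizontal distance between spice_2 and honey_jar below 0.0655 m) or (y of spice_2 in the frame of carrier above 0.077 m and horizontal distance between spice_1 and honey_jar below 0.0655 m)) and y of honey_jar in the frame of carrier between -0.085 and -0.025 m and horizontal distance between wedge and honey_jar above 0.09 m), for 0.2 s.
2. the wedge is in the gap and presses on the honey jar and the ramp (z of wedge in the frame of carrier between 0.009 and 0.065 m and y of wedge in the frame of carrier between -0.14 and -0.07 m and x of wedge in the frame of carrier between -0.018 and 0.018 m and angle between wedge's own z axis and vertical below 0.2 rad and angle between the y axis of wedge and the y axis of carrier, either way round below 0.2 rad and contact force between wedge and honey_jar above 0.5 N and contact force between wedge and carrier above 0.5 N), for 0.2 s.
At the end, for the whole second after the job is handed in: Jars upright (7 deg) on the channel floor in the stated order, gaps under 4 mm, within 30 mm of the middle line; wedge upright and in line (11 deg), within 18 mm of the middle line, foot at most 55 mm above the floor, pressing over 0.5 N on honey jar and carrier; all at rest (all of step 2 and x of spice_1 in the frame of carrier between -0.03 and 0.03 m and z of spice_1 in the frame of carrier between 0.004 and 0.016 m and angle between each of spice_1, spice_2, salt_shaker, honey_jar's own z axis and vertical below 0.12 rad and x of spice_2 in the frame of carrier between -0.03 and 0.03 m and z of spice_2 in the frame of carrier between 0.004 and 0.016 m and x of salt_shaker in the frame of carrier between -0.03 and 0.03 m and z of salt_shaker in the frame of carrier between 0.004 and 0.016 m and x of honey_jar in the frame of carrier between -0.03 and 0.03 m and z of honey_jar in the frame of carrier between 0.004 and 0.016 m and horizontal distance between spice_1 and spice_2 above 0.075 m and horizontal distance between each of spice_1, spice_2 and salt_shaker below 0.049 m and ((y of spice_1 in the frame of carrier above 0.084 m and horizontal distance between spice_2 and honey_jar below 0.0585 m) or (y of spice_2 in the frame of carrier above 0.084 m and horizontal distance between spice_1 and honey_jar below 0.0585 m)) and y of honey_jar in the frame of carrier between -0.085 and -0.025 m and linear speed of each of spice_1, spice_2, salt_shaker, honey_jar, wedge below 0.02 m/s); the robot touches nothing.
It fails at once if the blue mug is pushed aside by more than 25 mm (distance of mug_stone from where it was at the start of the episode above 0.025 m).
It fails at once if the kitchen timer is pushed aside by more than 25 mm (distance of kitchen_timer from where it was at the start of the episode above 0.025 m).
It fails at once if the mandarin is pushed aside by more than 25 mm (distance of mandarin from where it was at the start of the episode above 0.025 m).
It fails at once if a jar is tipped over (angle between any of spice_1, spice_2, salt_shaker, honey_jar's own z axis and vertical above 0.7 rad).
It also fails if it takes over 134 s, if anything falls off the work surface, if the arm or the gripper's body presses on something with over 40 N, if the wrist force passes 120 N, or if a joint passes its speed limit or range.

ROBOT

A 6-joint arm with a two-finger parallel gripper is mounted at the origin on a cart in front of the work surface, level with it; the furniture and walls round the work are solid. World frame = base frame: x ahead of the robot, y to its left, z up, the work surface at z = 0. Lengths are in m, angles in rad, forces in N, time in s.
With the tool pointing down it reaches from about 0.375 to 0.925 m from the base axis. Payload 5.7 kg.
Tool frame: the origin (TCP) lies at the very end of the fingers, on their centre line; the grasp point (between the pads) lies 19 mm behind it; z points along the fingers, y is the line along which they close (so a half turn about z gives the same grasp; the last joint's range is limited). The gripper opens to 85 mm and grips with 20 to 120 N. Pads are 22 mm wide; open, the fingers measure 114 mm over their backs; the gripper's body (76 mm by 85 mm) begins 54 mm behind the grasp point. The pads swing forward as they close: fully open they stand 13 mm farther back than shut.
Start: joints at [-1.42, 0.359, 1.51, -0, 1.272, -0.115], TCP at [0.158, -0.579, 0.231] pointing down, gripper open.
Joint ranges: [-2.97, 2.97], [-1.01, 2.36], [0.21, 2.38], [-0.96, 4.11], [0.2, 2.71], [-2.98, 2.98]. Speed limits (rad/s): [2.39, 2.39, 3.14, 3.14, 3.14, 3.14].

INTERFACE

Orientations are given as [roll, pitch, yaw] about the fixed x, y, z axes, in that order (R = Rz(yaw) Ry(pitch) Rx(roll)).
In Python, from station import arm gives the robot as it stands.
- The arm moves only by the shell command python3 -m handwheel 'ROWS' [FORCE]. ROWS is a JSON list of rows, 1 to 20 of them, each of 7 numbers: dx, dy, dz in units of 20 mm, then a rotation vector rx, ry, rz in units of 0.2 rad, then the finger opening in m; each row is the pose to reach, as a shift and turn from the pose commanded when the command began, along the tool's axes at that moment; what a row does not reach only later rows make up. A row lasts 1/10 s, in which the tool goes at most 0.05 m and 0.15 rad, less where a joint would pass 70% of its speed; a pose out of reach is approached as far as the arm can. The fingers move at their own pace and stop on an object; FORCE is the grip in N (left out, the last holds). Time passes only in rows, so rows that do not move let the fingers close. It prints the time, the measured TCP pose, the force, the opening and the grip force at its end. Input that does not fit is refused with a message, and nothing moves.
- arm.get_state(): the state, without advancing time (a new reading comes with each control period).
- arm.camera(name): name is "side" or "top"; returns (picture, depth): 420x560x3 uint8, red, green, blue; 420x560 float32, m along the optical axis (not along the pixel's ray), 0 where there is no reading.
- arm.camera_info(name): a dict with "intrinsics" (3x3 intrinsics, pixels), "D" ([k1, k2, p1, p2, k3] as OpenCV has them; the pictures are not rectified), "R" (3x3) and "t" (3): a world point X has camera coordinates R X + t. Camera axes: x right, y down, z forward; pixel columns grow to the right and rows downward; lengths in m; the calibration is good to about 2 mm. A picture is of the moment at which its call begins. camera_info takes no time and is no camera call.
- arm.job_done(): hands the job in; it is judged then, once.
Trained networks look in the newest picture that a camera, given by its name, has taken for a name from the list of things; names that differ only in an ending like _2 or _b are one class to them, and where a whole thing is asked for, a point or a joint stands for the part that bears it (a point fixed in the world has none). Each returns a list of dicts, best first, with "conf" (0 to 1); they miss things now and then, are a little off and sometimes report something else, mostly with a low value. They report only what shows in the picture. A call takes as long as a camera call.
- arm.recognise(query, camera): "bbox" ([left, top, width, height] in pixels, round what is visible of it).
- arm.mark_of(query, camera): "point" ([column, row] in pixels: a listed point, or the origin of a listed thing).
The state is a dict: "time_s": time; "q": joint angles; "joint_vel": joint speeds; "joint_efforts": joint torques, N m; "eef_pos": TCP position; "tool_rot": TCP orientation; "force": force on the tool from outside, world axes, zero at the start; "torque": the same for the moment, N m; "width": finger opening in m; "grasp_force": force on a finger pad.
Only numpy, scipy, OpenCV 4.12 (cv2) and the standard library are available. Lean on these libraries where they do the work, as an engineer would, in place of code of your own. Each camera call takes 0.05 s, during which the arm holds its last target. There are 200 camera calls.

## Working session

There is one attempt and no reset: what is moved stays moved. The work goes in short steps, Python scripts to look and compute and a shell command to move; the robot and the scene stay as the last step left them, time stands still between calls to the robot, and variables do not carry over. Pictures are saved under pics/ and viewed, at most 14 in all, crops included, and the job is handed in when it is done.

```bash
mkdir -p pics; ls; cat > h.py <<'E'
import numpy as np,cv2
from station import arm
def info(c):
    i=arm.camera_info(c); return np.array(i['intrinsics']),np.array(i['D']),np.array(i['R']),np.array(i['t'])
def cloud(c,depth):
    K,D,R,t=info(c); h,w=depth.shape
    u,v=np.meshgrid(np.arange(w),np.arange(h))
    p=cv2.undistortPoints(np.stack([u,v],-1).reshape(-1,1,2).astype(float),K,D).reshape(h,w,2)
    X=np.concatenate([p*depth[...,None],depth[...,None]],-1)
    return (X-t)@R
def proj(c,X):
    K,D,R,t=info(c); return cv2.projectPoints(np.atleast_2d(np.array(X,float)),cv2.Rodrigues(R)[0],t,K,D)[0].reshape(-1,2)
E
python3 - <<'E'
from h import *
s=arm.get_state();print(s)
for c in('side','top'):
    im,d=arm.camera(c);cv2.imwrite(f'pics/{c}0.png',im[...,::-1]);np.savez(f'{c}0.npz',im=im,d=d)
    print(c,info(c)[2:],(d==0).mean())
    P=cloud(c,d)
    for q in 'carrier wedge honey_jar salt_shaker spice_1 spice_2 mug_stone kitchen_timer mandarin'.split():
        for r in arm.recognise(q,c)[:3]:
            b=np.array(r['bbox']).astype(int);u,v=b[0]+b[2]//2,b[1]+b[3]//2
            print(c,q,round(r['conf'],2),b,P[min(v,419),min(u,559)].round(3))
E
```

```text
pics
{'time_s': 0.0, 'q': array([-1.42009817e+00,  3.59570593e-01,  1.51144606e+00,  7.36115998e-06,
        1.27245303e+00, -1.15079294e-01]), 'joint_vel': array([-0.00064169,  0.00057057,  0.00084488,  0.00087742,  0.00068822,
       -0.00124625]), 'joint_efforts': array([-2.22833289e-03, -5.27622199e+01, -2.78617966e+01, -5.82757930e-04,
        1.34384888e-02, -2.76222403e-05]), 'eef_pos': array([ 0.15750131, -0.5782626 ,  0.23040932]), 'tool_rot': array([-3.13972885e+00, -2.22515591e-04,  2.65775072e-01]), 'force': array([ 0.32678897, -0.76769968,  0.22319816]), 'torque': array([-0.02542458, -0.00471155,  0.0068757 ]), 'grasp_force': 0.0, 'width': 0.08558308600625866}
side (array([[ 9.99744972e-01, -1.51504190e-02, -1.67468274e-02],
       [-2.25804548e-02, -6.59520330e-01, -7.51347495e-01],
       [ 3.38356259e-04,  7.51534031e-01, -6.59694237e-01]]), array([-0.60232796,  0.06480911,  1.14673896])) 0.004047619047619047
side carrier 0.91 [205 168  48  90] [0.498 0.039 0.013]
side wedge 0.85 [205 126  25  35] [0.455 0.273 0.068]
side honey_jar 0.68 [179 290  36  45] [ 0.461 -0.31
[... 818 characters left out ...]

top carrier 0.24 [338 288  29  30] [ 0.383 -0.144  0.042]
top wedge 0.7 [138 256  31  30] [0.462 0.279 0.086]
top wedge 0.54 [396 252  37  30] [ 0.463 -0.268  0.086]
top honey_jar 0.66 [397 253  37  30] [ 0.461 -0.27   0.087]
top salt_shaker 0.87 [409 190  26  19] [ 0.606 -0.291  0.081]
top salt_shaker 0.69 [343  95  44  50] [ 0.791 -0.186  0.036]
top spice_1 0.94 [289 159  22  24] [ 0.667 -0.033  0.099]
top spice_1 0.84 [137 204  27  25] [0.577 0.281 0.1  ]
top spice_2 0.94 [289 159  22  24] [ 0.667 -0.033  0.099]
top spice_2 0.84 [137 204  27  25] [0.577 0.281 0.1  ]
top mug_stone 0.94 [344  97  43  50] [ 0.786 -0.185  0.037]
top kitchen_timer 0.71 [338 288  27  31] [ 0.384 -0.142  0.044]
```

View both.

View pics/top0.png

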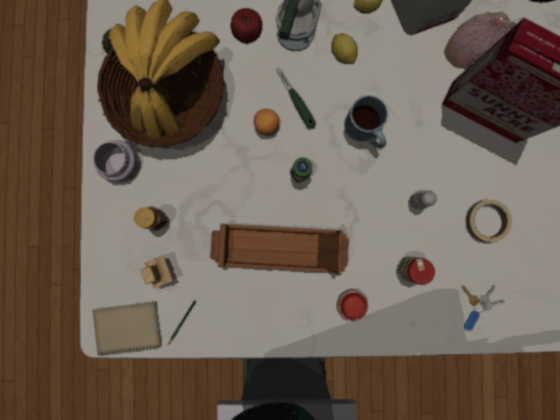

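View pics/side0.png

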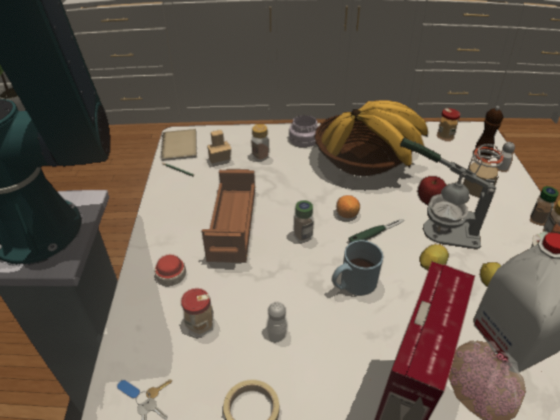

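```bash
cat > meas.py <<'E'
from h import *
def grab(tag):
    out={}
    for c in('side','top'):
        im,d=arm.camera(c);cv2.imwrite(f'pics/{c}{tag}.png',im[...,::-1]);out[c]=(im,cloud(c,d));np.savez(f'{c}{tag}.npz',im=im,d=d)
    return out
def pts(c,tag):
    z=np.load(f'{c}{tag}.npz');return z['im'],cloud(c,z['d'])
E
python3 - <<'E'
from meas import *
def topcl(P,x,y,r,zlo,zhi):
    m=(np.hypot(P[...,0]-x,P[...,1]-y)<r)&(P[...,2]>zlo)&(P[...,2]<zhi);return P[m],m
for c in('top','side'):
    im,P=pts(c,'0')
    m=(np.abs(P[...,2])<.004)&(P[...,0]>.3)&(P[...,0]<.9)&(np.abs(P[...,1])<.35);print(c,'table',np.median(P[m][:,2]))
    for n,x,y,lo in(('sp_far',.667,-.033,.094),('sp_L',.577,.281,.094),('salt',.606,-.291,.08),('honey',.461,-.27,.08),('wedge',.462,.279,.085)):
        Q,_=topcl(P,x,y,.05,lo,.12)
        if len(Q)<5: print(n,len(Q));continue
        r=cv2.minAreaRect((Q[:,:2]*1000).astype(np.float32))
        col=np.median(im[_],0)
        print(c,n,len(Q),'mean',Q.mean(0).round(4),'rect',np.round(r[0],1),np.round(r[1],1),round(r[2],1),'zmed/max',np.percentile(Q[:,2],[50,98]).round(4),col)
    Q,_=topcl(P,.5,.02,.2,.028,.045)
    r=cv2.minAreaRect((Q[:,:2]*1000).astype(np.float32));print('rails',np.round(r[0],1),np.round(r[1],1),r[2])
    Q,_=topcl(P,.5,.02,.2,.055,.12)
    for k in (Q[:,1]>.0,Q[:,1]<0):
        if k.sum()>5:
            r=cv2.minAreaRect((Q[k][:,:2]*1000).astype(np.float32));print('ends',np.round(r[0],1),np.round(r[1],1),r[2],Q[k].min(0).round(3),Q[k].max(0).round(3))
E
```

```text
top table 1.7030913952787547e-05
top sp_far 303 mean [ 0.6772 -0.0383  0.0985] rect [677.3 -38.5] [39.4 40. ] 58.7 zmed/max [0.0985 0.1015] [46. 68. 48.]
top sp_L 356 mean [0.5757 0.2947 0.1006] rect [576.1 295. ] [43.4 42.5] 64.9 zmed/max [0.1006 0.1036] [135. 107.  58.]
top salt 156 mean [ 0.6084 -0.304   0.0856] rect [ 608.6 -304.9] [28.  27.3] 0.1 zmed/max [0.0861 0.09  ] [108.  104.5  99. ]
top honey 559 mean [ 0.454  -0.2831  0.0857] rect [ 453.9 -283.7] [54.1 53.4] 41.1 zmed/max [0.0857 0.0888] [108.  39.  35.]
top wedge 196 mean [0.4549 0.2881 0.0935] rect [454.5 289.7] [33.9 25. ] 21.4 zmed/max [0.0938 0.0976] [140.  118.   85.5]
rails [535.1 -36.3] [319.3 253. ] 66.9715805053711
ends [516.2 145.5] [32.4 92.5] 86.26980590820312 [0.47  0.127 0.055] [0.562 0.162 0.075]
ends [578.2 -83. ] [255.7  64.1] 19.0473575592041 [ 0.452 -0.134  0.055] [ 0.694 -0.015  0.103]
side table 0.0015834474248229977
side sp_far 202 mean [ 0.6768 -0.042   0.0998] rect [677. -40.] [40.7 40.1] 59.4 zmed/max [0.1002 0.103 ] [71. 85. 68.]
side sp_L 128 mean [0.5764 0.2893 0.102 ] rect [577.3 292.9] [42.6 40.8] 36.4 zmed/max [0.1026 0.1057] [167.  133.   74.5]
side salt 211 mean [ 0.6085 -0.3116  0.087 ] rect [ 608.5 -310.3] [33.6 29.1] 0.3 zmed/max [0.0877 0.0922] [150. 144. 133.]
side honey 604 mean [ 0.4555 -0.2887  0.0874] rect [ 455.1 -286.5] [55.3 54.8] 47.6 zmed/max [0.0877 0.0904] [150.  69.  62.]
side wedge 90 mean [0.4576 0.2823 0.0938] rect [456.3 286. ] [32.7 27.3] 27.2 zmed/max [0.095  0.0996] [164.5 138.  102.5]
rails [486.8  -1.1] [318.2 265.5] 23.168689727783203
ends [514.6 141. ] [89.2 33.8] 0.5852937698364258 [0.47  0.124 0.055] [0.559 0.158 0.075]
ends [579.6 -87.5] [255.2  57.4] 22.172019958496094 [ 0.451 -0.14   0.055] [ 0.693 -0.018  0.104]
```

```bash
python3 - <<'E'
from meas import *
for c in('top','side'):
    im,P=pts(c,'0')
    M=(P[...,0]>.42)&(P[...,0]<.60)&(P[...,1]>-.17)&(P[...,1]<.19)
    Q=P[M&(P[...,2]>.029)&(P[...,2]<.043)]
    r=cv2.minAreaRect((Q[:,:2]*1000).astype(np.float32));print(c,'rails',np.round(r[0],1),np.round(r[1],1),r[2])
    # per-y slices: x edges
    ys=np.arange(-.1,.14,.02);lo=[];hi=[]
    for y in ys:
        k=np.abs(Q[:,1]-y)<.01; lo.append(np.percentile(Q[k][:,0],3)); hi.append(np.percentile(Q[k][:,0],97))
    print(np.polyfit(ys,lo,1).round(4),np.polyfit(ys,hi,1).round(4))
    Q=P[M&(P[...,2]>.064)&(P[...,1]>.05)]; 
    r=cv2.minAreaRect((Q[:,:2]*1000).astype(np.float32));print('square end',np.round(r[0],1),np.round(r[1],1),r[2],Q[:,2].max(),Q[:,:2].min(0),Q[:,:2].max(0))
    Q=P[M&(P[...,2]>.09)&(P[...,1]<-.05)]
    r=cv2.minAreaRect((Q[:,:2]*1000).astype(np.float32));print('ramp end',np.round(r[0],1),np.round(r[1],1),r[2],np.median(Q[:,2]))
    # wedge shoulder
    Q=P[(np.hypot(P[...,0]-.456,P[...,1]-.285)<.06)&(P[...,2]>.042)&(P[...,2]<.056)]
    r=cv2.minAreaRect((Q[:,:2]*1000).astype(np.float32));print('wedge shoulder',len(Q),Q.mean(0).round(3),np.round(r[0],1),np.round(r[1],1),r[2])
    print(cv2.boxPoints(r).round(0).tolist())
    Q=P[(np.hypot(P[...,0]-.454,P[...,1]+.285)<.06)&(P[...,2]>.01)&(P[...,2]<.06)]
    r=cv2.minAreaRect((Q[:,:2]*1000).astype(np.float32));print('honey body',len(Q),np.round(r[0],1),np.round(r[1],1),r[2])
    for n,b in(('h',(.454,-.285)),('w',(.456,.287))):
        u,v=proj(c,[*b,.05])[0].astype(int);cr=im[max(v-40,0):v+40,u-40:u+40]
        cv2.imwrite(f'pics/_{c}{n}.png',cv2.convertScaleAbs(cv2.resize(cr,(280,280),interpolation=3)[...,::-1],alpha=1.6))
I=[cv2.imread(f'pics/_{c}{n}.png') for n in 'hw' for c in('top','side')]
cv2.imwrite('pics/crops.png',np.vstack([np.hstack(I[:2]),np.hstack(I[2:])]))
E
```

```text
top rails [506.1   9.9] [240.9  94.1] 86.01313781738281
[0.067  0.4592] [0.0685 0.5514]
square end [515.8 138.5] [18.3 92.6] 85.94120025634766 0.07532379240025022 [0.46957906 0.12656513] [0.56173566 0.14943315]
ramp end [ 497.2 -114.1] [18.5 91.1] 84.50943756103516 0.09710022785959022
wedge shoulder 341 [0.459 0.275 0.052] [458.2 279.6] [60.1 46.6] 20.58530616760254
[[422.0, 291.0], [438.0, 247.0], [495.0, 268.0], [478.0, 312.0]]
honey body 194 [ 459.6 -271.1] [27.7 61.5] 64.25133514404297
side rails [506.    8.1] [256.6  94.8] 86.55889129638672
[-0.3384  0.4866] [0.0633 0.5514]
square end [515.7 139. ] [26.9 88.9] 84.65933990478516 0.0752801694076066 [0.47072161 0.12429282] [0.5593393  0.15371037]
ramp end [ 497.6 -117.7] [18.4 89.6] 86.31919860839844 0.09811718743811854
wedge shoulder 134 [0.458 0.266 0.051] [459.3 277.1] [61.2 49.1] 19.64024543762207
[[422.0, 290.0], [439.0, 244.0], [496.0, 264.0], [480.0, 311.0]]
honey body 434 [ 463. -298.] [62.1 30.3] 31.29532241821289
```

View pics/crops.png

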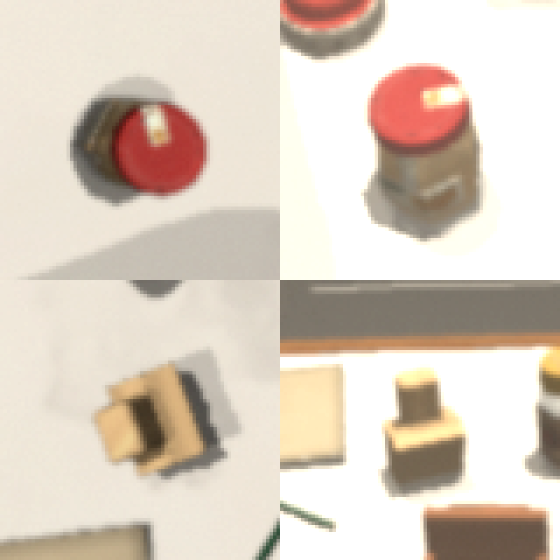

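```bash
python3 - <<'E'
from meas import *
yaw=-.068
for c in('top','side'):
    im,P=pts(c,'0')
    d=P-np.array([.5055,.010,0]); a=np.array([-np.sin(yaw),np.cos(yaw)]);b=np.array([np.cos(yaw),np.sin(yaw)])
    y=d[...,:2]@a;x=d[...,:2]@b;z=P[...,2]
    m=(np.abs(x)<.03)&(np.abs(y)<.16)
    print(c)
    for lo in np.arange(-.16,.16,.004):
        k=m&(y>=lo)&(y<lo+.004)
        if k.sum() and (lo<-.07 or lo>.1): print(round(lo,3),k.sum(),np.percentile(z[k],[5,50,95]).round(3),end=' | ')
    k=m&(y>.09)&(z>.025)&(z<.06); print('\nsq face y hist',np.percentile(y[k],[5,25,50,75,95]).round(4))
    k=m&(y<-.09)&(z>.02)&(z<.09); print('ramp fit y=a z+b',k.sum(),np.polyfit(z[k],y[k],1).round(4))
E
```

```text
top
-0.16 43 [-0.002 -0.     0.002] | -0.156 25 [-0.002  0.     0.002] | -0.148 6 [0.055 0.056 0.057] | -0.144 41 [0.056 0.059 0.062] | -0.14 18 [0.059 0.061 0.062] | -0.136 13 [0.092 0.093 0.095] | -0.132 52 [0.094 0.096 0.097] | -0.128 49 [0.096 0.098 0.101] | -0.124 59 [0.096 0.099 0.102] | -0.12 80 [0.088 0.094 0.1  ] | -0.116 68 [0.079 0.085 0.089] | -0.112 73 [0.069 0.074 0.08 ] | -0.108 66 [0.06  0.065 0.069] | -0.104 71 [0.049 0.054 0.06 ] | -0.1 64 [0.039 0.044 0.049] | -0.096 60 [0.029 0.035 0.039] | -0.092 60 [0.019 0.025 0.03 ] | -0.088 60 [0.009 0.015 0.021] | -0.084 44 [0.007 0.01  0.012] | -0.08 45 [0.008 0.01  0.012] | -0.076 47 [0.007 0.01  0.012] | -0.072 47 [0.008 0.01  0.012] | 0.1 48 [0.008 0.01  0.013] | 0.104 44 [0.008 0.01  0.013] | 0.108 46 [0.008 0.01  0.012] | 0.112 48 [0.007 0.01  0.012] | 0.116 84 [0.007 0.012 0.062] | 0.12 113 [0.017 0.066 0.072] | 0.124 51 [0.067 0.07  0.073] | 0.128 50 [0.068 0.07  0.073] | 0.132 33 [0.058 0.061 0.068] | 0.136 53 [0.058 0.06  0.063] | 0.14 52 [0.058 0.061 0.062] | 0.144 49 [0.058 0.06  0.062] | 0.148 42 [0.056 0.059 0.
[... 226 characters left out ...]
1  0.057] | -0.148 143 [0.    0.054 0.062] | -0.144 88 [0.    0.058 0.063] | -0.14 76 [-0.     0.06   0.096] | -0.136 139 [0.001 0.086 0.097] | -0.132 296 [0.001 0.066 0.099] | -0.128 304 [0.002 0.062 0.102] | -0.124 27 [0.098 0.101 0.103] | -0.12 4 [0.099 0.1   0.1  ] | 0.1 27 [0.01  0.013 0.015] | 0.104 23 [0.01  0.013 0.015] | 0.108 18 [0.01  0.013 0.015] | 0.112 25 [0.011 0.013 0.052] | 0.116 220 [0.012 0.041 0.07 ] | 0.12 222 [0.012 0.044 0.072] | 0.124 32 [0.023 0.072 0.074] | 0.128 10 [0.07  0.071 0.072] | 0.14 3 [0.064 0.065 0.065] | 0.144 17 [0.062 0.062 0.063] | 0.148 2 [0.06  0.06  0.061] | 
sq face y hist [0.1169 0.1189 0.12   0.1211 0.1229]
ramp fit y=a z+b 545 [ 0.037  -0.1366]
```

```bash
cat > d.py <<'E'
# usage: d.py x y z yaw  |  d.py c lx ly z yaw_rel   (carrier frame)
import sys,numpy as np
from scipy.spatial.transform import Rotation as R
from station import arm
A=sys.argv[1:];Y=-.068;C=np.array([.506,.0155])
if A[0]=='c':
    l=np.array([float(A[1]),float(A[2])]);c,s=np.cos(Y),np.sin(Y)
    xy=C+[c*l[0]-s*l[1],s*l[0]+c*l[1]];z=float(A[3]);yaw=1.5708+Y+float(A[4])
else: xy=np.array(A[:2],float);z=float(A[2]);yaw=float(A[3])
S=arm.get_state();T=R.from_euler('xyz',S['tool_rot']);p=S['eef_pos']
d=T.inv().apply(np.r_[xy,z]-p);r=(T.inv()*R.from_euler('xyz',[np.pi,0,yaw])).as_rotvec()
print('now',p.round(4),S['tool_rot'].round(3),'F',S['force'].round(1),'w',round(S['width'],4),'t',S['time_s']);print('d',d.round(4),'r',r.round(3),'target',xy.round(4),z)
E
python3 d.py .677 -.0405 .2 1.503
```

```text
now [ 0.1576 -0.5789  0.2313] [-3.142  0.     0.266] F [-0.7  0.4  0.3] w 0.0856 t 1.0
d [ 0.6426 -0.383   0.0313] r [-0.    -0.    -1.237] target [ 0.677  -0.0405] 0.2
```

The rows are not in the units I measure in: shifts go in units of 20 mm and turns go in units of 0.2 rad. I convert before sending: 0.643 m is 32.15, -0.383 m is -19.15, -1.237 rad is -6.185.

```bash
python3 -m handwheel '[[10, -6, 0, 0, 0, -3, 0.085], [10, -6, 0, 0, 0, -3, 0.085], [10, -6, 0, 0, 0, -3, 0.085], [10, -6, 0, 0, 0, -3, 0.085], [32.15, -19.15, 1.55, 0, 0, -6.185, 0.085], [32.15, -19.15, 1.55, 0, 0, -6.185, 0.085], [32.15, -19.15, 1.55, 0, 0, -6.185, 0.085], [32.15, -19.15, 1.55, 0, 0, -6.185, 0.085], [32.15, -19.15, 1.55, 0, 0, -6.185, 0.085], [32.15, -19.15, 1.55, 0, 0, -6.185, 0.085], [32.15, -19.15, 1.55, 0, 0, -6.185, 0.085], [32.15, -19.15, 1.55, 0, 0, -6.185, 0.085], [32.15, -19.15, 1.55, 0, 0, -6.185, 0.085], [32.15, -19.15, 1.55, 0, 0, -6.185, 0.085], [32.15, -19.15, 1.55, 0, 0, -6.185, 0.085], [32.15, -19.15, 1.55, 0, 0, -6.185, 0.085], [32.15, -19.15, 1.55, 0, 0, -6.185, 0.085], [32.15, -19.15, 1.55, 0, 0, -6.185, 0.085]]' 40; python3 d.py .677 -.0405 .045 1.503
```

```text
time_s: 2.8
eef_pos: [0.6766, -0.0411, 0.2001]
tool_rot: [-3.14, 0.0, 1.503]
force: [-1.1, -1.0, 0.1]
width: 0.0851
grasp_force: 0.0
now [ 0.6766 -0.0411  0.2001] [-3.14   0.     1.503] F [-1.1 -1.   0.1] w 0.0851 t 2.8
d [0.0007 0.0006 0.1551] r [-0.001  0.    -0.   ] target [ 0.677  -0.0405] 0.045
```

```bash
python3 -m handwheel '[[0, 0, 2.5, 0, 0, 0, 0.085], [0, 0, 5, 0, 0, 0, 0.085], [0, 0, 7, 0, 0, 0, 0.085], [0, 0, 7.75, 0, 0, 0, 0.085], [0, 0, 7.75, 0, 0, 0, 0.085], [0, 0, 7.75, 0, 0, 0, 0.03], [0, 0, 7.75, 0, 0, 0, 0.03], [0, 0, 7.75, 0, 0, 0, 0.03], [0, 0, 7.75, 0, 0, 0, 0.03], [0, 0, 7.75, 0, 0, 0, 0.03], [0, 0, 7.75, 0, 0, 0, 0.03], [0, 0, 7.75, 0, 0, 0, 0.03]]' 40
```

```text
time_s: 4.0
eef_pos: [0.6793, -0.0407, 0.0483]
tool_rot: [3.137, 0.001, 1.503]
force: [-0.8, 0.2, 6.8]
width: 0.0459
grasp_force: 40.3
```

In the tool's units: -0.15 m is -7.5, -0.1 m is -5.

```bash
python3 -m handwheel '[[0, 0, -2.5, 0, 0, 0, 0.03], [0, 0, -5, 0, 0, 0, 0.03], [0, 0, -7.5, 0, 0, 0, 0.03], [0, 0, -7.5, 0, 0, 0, 0.03], [0, 0, -7.5, 0, 0, 0, 0.03]]' 40; python3 - <<'E'
from meas import *
o=grab('1')
for c in o:
    im=o[c][0];u,v=proj(c,[.677,-.04,.15])[0].astype(int);cr=im[max(v-60,0):v+60,u-60:u+60];cv2.imwrite(f'pics/_{c}.png',cv2.convertScaleAbs(cv2.resize(cr,(400,400),interpolation=3)[...,::-1],alpha=1.6))
cv2.imwrite('pics/c1.png',np.hstack([cv2.imread(f'pics/_{c}.png') for c in o]))
E
```

```text
time_s: 4.5
eef_pos: [0.6789, -0.0406, 0.1987]
tool_rot: [3.136, 0.0, 1.503]
force: [0.1, -0.2, -1.5]
width: 0.046
grasp_force: 41.8
```

View pics/c1.png

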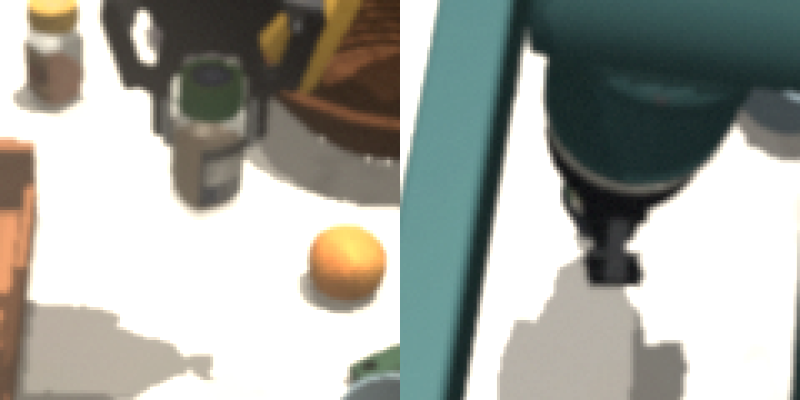

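```bash
python3 d.py c 0 .082 .2 0
```

```text
now [ 0.6765 -0.0402  0.1949] [-3.14  -0.     1.503] F [-0.6 -0.6 -0.7] w 0.046 t 4.6
d [ 0.126  -0.1739 -0.0049] r [-0.001 -0.     0.   ] target [0.5116 0.0973] 0.2
```

In the tool's units: -0.174 m is -8.7, 0.128 m is 6.4.

```bash
python3 -m handwheel '[[6.3, -8.7, -0.25, 0, 0, 0, 0.03], [6.3, -8.7, -0.25, 0, 0, 0, 0.03], [6.3, -8.7, -0.25, 0, 0, 0, 0.03], [6.3, -8.7, -0.25, 0, 0, 0, 0.03], [6.3, -8.7, -0.25, 0, 0, 0, 0.03], [6.3, -8.7, -0.25, 0, 0, 0, 0.03], [6.3, -8.7, 1.5, 0, 0, 0, 0.03], [6.3, -8.7, 4, 0, 0, 0, 0.03], [6.3, -8.7, 5.5, 0, 0, 0, 0.03], [6.3, -8.7, 6.1, 0, 0, 0, 0.03], [6.3, -8.7, 6.4, 0, 0, 0, 0.03], [6.3, -8.7, 6.4, 0, 0, 0, 0.03], [6.3, -8.7, 6.4, 0, 0, 0, 0.03]]'; python3 -m handwheel '[[0, 0, 0.15, 0, 0, 0, 0.03], [0, 0, 0.15, 0, 0, 0, 0.03], [0, 0, 0.15, 0, 0, 0, 0.03]]';python3 -m handwheel '[[0, 0, 0.15, 0, 0, 0, 0.03], [0, 0, 0.15, 0, 0, 0, 0.03], [0, 0, 0.15, 0, 0, 0, 0.03]]'
```

```text
time_s: 5.9
eef_pos: [0.5139, 0.0969, 0.0684]
tool_rot: [3.139, -0.0, 1.503]
force: [0.8, 0.5, -1.3]
width: 0.046
grasp_force: 41.8
time_s: 6.2
eef_pos: [0.5127, 0.0971, 0.0649]
tool_rot: [3.141, -0.0, 1.503]
force: [-0.0, 0.3, -1.0]
width: 0.0458
grasp_force: 41.8
time_s: 6.5
eef_pos: [0.5122, 0.0971, 0.0612]
tool_rot: [-3.141, -0.0, 1.503]
force: [-1.2, 0.4, -1.5]
width: 0.0458
grasp_force: 41.8
```

```bash
for i in 1 2 ; do python3 -m handwheel '[[0, 0, 0.1, 0, 0, 0, 0.03], [0, 0, 0.1, 0, 0, 0, 0.03], [0, 0, 0.1, 0, 0, 0, 0.03]]' | egrep 'eef|force:'; done;  python3 -m handwheel '[[0, 0, 0.05, 0, 0, 0, 0.03], [0, 0, 0.05, 0, 0, 0, 0.03], [0, 0, 0.05, 0, 0, 0, 0.03]]' | egrep 'eef|force:'
```

```text
eef_pos: [0.5123, 0.0971, 0.0592]
force: [0.8, 0.6, -0.9]
grasp_force: 41.8
eef_pos: [0.5126, 0.0972, 0.0583]
force: [-3.9, 0.9, 10.4]
grasp_force: 42.7
eef_pos: [0.5126, 0.0973, 0.0582]
force: [-6.2, -0.2, 20.5]
grasp_force: 43.6
```

```bash
python3 -m handwheel '[[0.15, 0, -0.125, 0, 0, 0, 0.03], [0.3, 0, -0.125, 0, 0, 0, 0.03], [0.3, 0, -0.125, 0, 0, 0, 0.03]]' | egrep 'eef|force:'; for i in 1 2 3 ; do python3 -m handwheel '[[0.075, 0, 0, 0, 0, 0, 0.03], [0.075, 0, 0, 0, 0, 0, 0.03], [0.075, 0, 0, 0, 0, 0, 0.03]]' | egrep 'eef|force:'; done
```

```text
eef_pos: [0.513, 0.1032, 0.0588]
force: [-0.1, -1.2, -0.5]
grasp_force: 41.8
eef_pos: [0.5129, 0.1034, 0.0587]
force: [0.7, -6.3, 2.4]
grasp_force: 42.0
eef_pos: [0.5129, 0.1036, 0.0588]
force: [-0.7, -13.8, 5.2]
grasp_force: 42.0
eef_pos: [0.5129, 0.1038, 0.0588]
force: [-1.4, -20.0, 5.9]
grasp_force: 42.1
```

```bash
sed -i 's/.0155\])/.0128])/' d.py; python3 -m handwheel '[[-0.2, 0, 0.025, 0, 0, 0, 0.03], [-0.2, 0, 0.05, 0, 0, 0, 0.07], [-0.2, 0, 0.05, 0, 0, 0, 0.07], [-0.2, 0, 0.05, 0, 0, 0, 0.07], [-0.2, 0, 0.05, 0, 0, 0, 0.07], [-0.2, 0, -2, 0, 0, 0, 0.08], [-0.2, 0, -4.5, 0, 0, 0, 0.085], [-0.2, 0, -6.5, 0, 0, 0, 0.085], [-0.2, 0, -7.25, 0, 0, 0, 0.085], [-0.2, 0, -7.25, 0, 0, 0, 0.085], [-0.2, 0, -7.25, 0, 0, 0, 0.085]]'; python3 d.py .6085 -.307 .2 1.503
```

```text
time_s: 9.7
eef_pos: [0.5124, 0.1037, 0.2033]
tool_rot: [-3.141, -0.0, 1.503]
force: [0.2, 0.3, -0.0]
width: 0.0852
grasp_force: 0.0
now [0.5124 0.1037 0.2033] [-3.141 -0.     1.503] F [ 0.2  0.3 -0. ] w 0.0852 t 9.7
d [-0.4033  0.1237  0.0032] r [-0. -0.  0.] target [ 0.6085 -0.307 ] 0.2
```

In the tool's units: -0.403 m is -20.15, 0.124 m is 6.2.

```bash
python3 -m handwheel '[[-20.15, 6.2, 0.15, 0, 0, 0, 0.085], [-20.15, 6.2, 0.15, 0, 0, 0, 0.085], [-20.15, 6.2, 0.15, 0, 0, 0, 0.085], [-20.15, 6.2, 0.15, 0, 0, 0, 0.085], [-20.15, 6.2, 0.15, 0, 0, 0, 0.085], [-20.15, 6.2, 0.15, 0, 0, 0, 0.085], [-20.15, 6.2, 0.15, 0, 0, 0, 0.085], [-20.15, 6.2, 0.15, 0, 0, 0, 0.085], [-20.15, 6.2, 0.15, 0, 0, 0, 0.085], [-20.15, 6.2, 0.15, 0, 0, 0, 0.085], [-20.15, 6.2, 0.15, 0, 0, 0, 0.085], [-20.15, 6.2, 0.15, 0, 0, 0, 0.085]]'; python3 -m handwheel '[[0, 0, 2.5, 0, 0, 0, 0.085], [0, 0, 5, 0, 0, 0, 0.085], [0, 0, 7, 0, 0, 0, 0.085], [0, 0, 8.2, 0, 0, 0, 0.085], [0, 0, 8.2, 0, 0, 0, 0.085], [0, 0, 8.2, 0, 0, 0, 0.03], [0, 0, 8.2, 0, 0, 0, 0.03], [0, 0, 8.2, 0, 0, 0, 0.03], [0, 0, 8.2, 0, 0, 0, 0.03], [0, 0, 8.2, 0, 0, 0, 0.03], [0, 0, 8.2, 0, 0, 0, 0.03], [0, 0, 8.2, 0, 0, 0, 0.03]]' 40; python3 -m handwheel '[[0, 0, 0, 0, 0, 0, 0.03], [0, 0, 0, 0, 0, 0, 0.03]]'
```

```text
time_s: 10.9
eef_pos: [0.6082, -0.305, 0.1993]
tool_rot: [-3.139, -0.002, 1.504]
force: [-0.1, 0.3, -0.3]
width: 0.0853
grasp_force: 0.0
time_s: 12.1
eef_pos: [0.6104, -0.3077, 0.0393]
tool_rot: [3.138, 0.001, 1.503]
force: [-0.4, 1.0, 6.0]
width: 0.0365
grasp_force: 39.4
time_s: 12.3
eef_pos: [0.6105, -0.3076, 0.0393]
tool_rot: [3.138, 0.001, 1.503]
force: [-1.0, 1.4, 7.0]
width: 0.0364
grasp_force: 39.4
```

```bash
python3 -m handwheel '[[0, 0, -1.5, 0, 0, 0, 0.03], [0, 0, -4, 0, 0, 0, 0.03], [0, 0, -6.5, 0, 0, 0, 0.03], [0, 0, -8.2, 0, 0, 0, 0.03], [0, 0, -8.2, 0, 0, 0, 0.03], [0, 0, -8.2, 0, 0, 0, 0.03], [0, 0, -8.2, 0, 0, 0, 0.03]]'; python3 - <<'E'
from meas import *
o=grab('2')
for c in o:
    im=o[c][0];u,v=proj(c,[.609,-.307,.15])[0].astype(int);cr=im[max(v-60,0):v+60,u-60:u+60];cv2.imwrite(f'pics/_{c}.png',cv2.convertScaleAbs(cv2.resize(cr,(400,400),interpolation=3)[...,::-1],alpha=1.6))
cv2.imwrite('pics/c2.png',np.hstack([cv2.imread(f'pics/_{c}.png') for c in o]))
P=o['top'][1]; m=(P[...,2]>.095)&(P[...,0]>.45)&(P[...,0]<.58)&(P[...,1]>.05)&(P[...,1]<.13)
Q=P[m&(P[...,2]>.104)];print('spice in carrier',len(Q),Q.mean(0))
E
python3 d.py c 0 .034 .2 0
```

```text
time_s: 13.0
eef_pos: [0.6081, -0.3063, 0.1995]
tool_rot: [-3.139, -0.001, 1.503]
force: [-0.3, 0.5, -1.4]
width: 0.0363
grasp_force: 40.2
spice in carrier 317 [0.51178102 0.1045926  0.10874399]
now [ 0.6079 -0.3062  0.1987] [-3.138e+00 -2.000e-03  1.503e+00] F [-0.3 -0.1 -2. ] w 0.0365 t 13.1
d [ 3.453e-01 -1.234e-01 -2.000e-04] r [-0.003 -0.002 -0.   ] target [0.5083 0.0467] 0.2
```

View pics/c2.png

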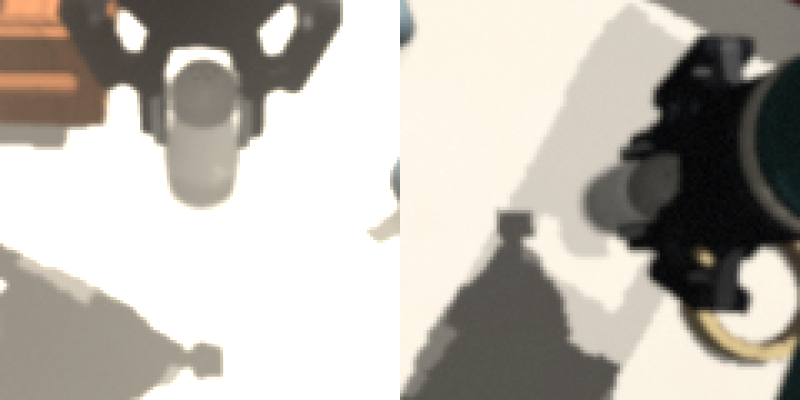

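In the tool's units: 0.35 m is 17.5, 0.143 m is 7.15.

```bash
python3 -m handwheel '[[17.5, -6.15, 0, 0, 0, 0, 0.03], [17.5, -6.15, 0, 0, 0, 0, 0.03], [17.5, -6.15, 0, 0, 0, 0, 0.03], [17.5, -6.15, 0, 0, 0, 0, 0.03], [17.5, -6.15, 0, 0, 0, 0, 0.03], [17.5, -6.15, 0, 0, 0, 0, 0.03], [17.5, -6.15, 0, 0, 0, 0, 0.03], [17.5, -6.15, 0, 0, 0, 0, 0.03], [17.5, -6.15, 0, 0, 0, 0, 0.03], [17.5, -6.15, 1, 0, 0, 0, 0.03], [17.5, -6.15, 3.5, 0, 0, 0, 0.03], [17.5, -6.15, 5.5, 0, 0, 0, 0.03], [17.5, -6.15, 6.75, 0, 0, 0, 0.03], [17.5, -6.15, 7.15, 0, 0, 0, 0.03], [17.5, -6.15, 7.15, 0, 0, 0, 0.03], [17.5, -6.15, 7.15, 0, 0, 0, 0.03]]'; for i in 1 2 3; do python3 -m handwheel '[[0, 0, 0.1, 0, 0, 0, 0.03], [0, 0, 0.1, 0, 0, 0, 0.03], [0, 0, 0.1, 0, 0, 0, 0.03]]' | egrep 'eef|force:'; done
```

```text
time_s: 14.7
eef_pos: [0.5113, 0.0502, 0.0585]
tool_rot: [3.14, -0.0, 1.502]
force: [-0.1, -0.2, -0.9]
width: 0.0364
grasp_force: 40.2
eef_pos: [0.5108, 0.0506, 0.0567]
force: [-0.8, 0.0, -1.1]
grasp_force: 40.2
eef_pos: [0.5101, 0.0507, 0.0538]
force: [-0.2, 0.5, -1.4]
grasp_force: 40.2
eef_pos: [0.5101, 0.0507, 0.0517]
force: [-0.2, 0.3, -0.7]
grasp_force: 40.2
```

```bash
python3 -m handwheel '[[0.2, 0, 0.05, 0, 0, 0, 0.03], [0.35, 0, 0.05, 0, 0, 0, 0.03], [0.35, 0, 0.05, 0, 0, 0, 0.03]]' | egrep 'eef|force:'; for i in 1 2 3 ; do python3 -m handwheel '[[0.075, 0, 0, 0, 0, 0, 0.03], [0.075, 0, 0, 0, 0, 0, 0.03], [0.075, 0, 0, 0, 0, 0, 0.03]]' | egrep 'eef|force:'; done
```

```text
eef_pos: [0.5107, 0.0581, 0.0508]
force: [0.5, 0.4, -0.6]
grasp_force: 40.2
eef_pos: [0.5108, 0.0592, 0.0509]
force: [-0.6, -0.9, -0.4]
grasp_force: 40.2
eef_pos: [0.5109, 0.0606, 0.0508]
force: [-0.0, -0.1, -0.6]
grasp_force: 40.2
eef_pos: [0.511, 0.0621, 0.0509]
force: [-0.5, 0.6, -1.1]
grasp_force: 40.2
```

```bash
for i in 1 2 3 4; do python3 -m handwheel '[[0.05, 0, 0, 0, 0, 0, 0.03], [0.05, 0, 0, 0, 0, 0, 0.03], [0.05, 0, 0, 0, 0, 0, 0.03]]' | egrep 'eef|force:'; done
```

```text
eef_pos: [0.511, 0.0628, 0.0509]
force: [-1.0, -2.5, 0.4]
grasp_force: 40.4
eef_pos: [0.5111, 0.0632, 0.051]
force: [-1.1, -7.0, 1.5]
grasp_force: 40.6
eef_pos: [0.5111, 0.0635, 0.0511]
force: [-1.1, -10.0, 3.8]
grasp_force: 40.9
eef_pos: [0.5112, 0.0637, 0.0512]
force: [-2.0, -13.9, 5.5]
grasp_force: 41.1
```

In the tool's units: -0.15 m is -7.5, -0.13 m is -6.5.

```bash
python3 -m handwheel '[[-0.125, 0, 0.025, 0, 0, 0, 0.03], [-0.125, 0, 0.075, 0, 0, 0, 0.03], [-0.125, 0, 0.075, 0, 0, 0, 0.07], [-0.125, 0, 0.075, 0, 0, 0, 0.07], [-0.125, 0, 0.075, 0, 0, 0, 0.07], [-0.125, 0, 0.075, 0, 0, 0, 0.07], [-0.125, 0, -2, 0, 0, 0, 0.08], [-0.125, 0, -4.5, 0, 0, 0, 0.085], [-0.125, 0, -6.5, 0, 0, 0, 0.085], [-0.125, 0, -7.5, 0, 0, 0, 0.085], [-0.125, 0, -7.5, 0, 0, 0, 0.085], [-0.125, 0, -7.5, 0, 0, 0, 0.085]]'; python3 d.py .5765 .294 .2 1.503
```

```text
time_s: 19.2
eef_pos: [0.511, 0.0638, 0.2008]
tool_rot: [3.141, -0.0, 1.503]
force: [-0.2, 0.2, -0.8]
width: 0.0847
grasp_force: 0.0
now [0.511  0.0638 0.2008] [ 3.141 -0.     1.503] F [-0.2  0.2 -0.8] w 0.0847 t 19.2
d [0.2341 0.0498 0.0009] r [ 0. -0. -0.] target [0.5765 0.294 ] 0.2
```

In the tool's units: 0.234 m is 11.7, 0.156 m is 7.8.

```bash
python3 -m handwheel '[[11.7, 2.5, 0.05, 0, 0, 0, 0.085], [11.7, 2.5, 0.05, 0, 0, 0, 0.085], [11.7, 2.5, 0.05, 0, 0, 0, 0.085], [11.7, 2.5, 0.05, 0, 0, 0, 0.085], [11.7, 2.5, 0.05, 0, 0, 0, 0.085], [11.7, 2.5, 0.05, 0, 0, 0, 0.085], [11.7, 2.5, 0.05, 0, 0, 0, 0.085], [11.7, 2.5, 2.5, 0, 0, 0, 0.085], [11.7, 2.5, 5, 0, 0, 0, 0.085], [11.7, 2.5, 7, 0, 0, 0, 0.085], [11.7, 2.5, 7.8, 0, 0, 0, 0.085], [11.7, 2.5, 7.8, 0, 0, 0, 0.085], [11.7, 2.5, 7.8, 0, 0, 0, 0.03], [11.7, 2.5, 7.8, 0, 0, 0, 0.03], [11.7, 2.5, 7.8, 0, 0, 0, 0.03], [11.7, 2.5, 7.8, 0, 0, 0, 0.03], [11.7, 2.5, 7.8, 0, 0, 0, 0.03], [11.7, 2.5, 7.8, 0, 0, 0, 0.03]]' 40;  python3 -m handwheel '[[0, 0, 0, 0, 0, 0, 0.03], [0, 0, 0, 0, 0, 0, 0.03], [0, 0, 0, 0, 0, 0, 0.03]]'; python3 -m handwheel '[[0, 0, -1.5, 0, 0, 0, 0.03], [0, 0, -4, 0, 0, 0, 0.03], [0, 0, -6.5, 0, 0, 0, 0.03], [0, 0, -7.75, 0, 0, 0, 0.03], [0, 0, -7.75, 0, 0, 0, 0.03], [0, 0, -7.75, 0, 0, 0, 0.03], [0, 0, -7.75, 0, 0, 0, 0.03]]'; python3 d.py c 0 0.0 .2 0
```

```text
time_s: 21.0
eef_pos: [0.578, 0.294, 0.0469]
tool_rot: [3.139, -0.001, 1.503]
force: [-1.1, -2.0, 6.5]
width: 0.0499
grasp_force: 41.4
time_s: 21.3
eef_pos: [0.578, 0.294, 0.0469]
tool_rot: [3.139, -0.001, 1.503]
force: [-0.8, -0.4, 6.3]
width: 0.0497
grasp_force: 41.4
time_s: 22.0
eef_pos: [0.5756, 0.2932, 0.1983]
tool_rot: [-3.139, 0.001, 1.503]
force: [-0.3, 0.0, -2.9]
width: 0.0499
grasp_force: 42.2
now [0.5756 0.2932 0.1983] [-3.139e+00  1.000e-03  1.503e+00] F [-0.3  0.  -2.9] w 0.0499 t 22.0
d [-0.2844 -0.0504 -0.0013] r [-0.003  0.001  0.   ] target [0.506  0.0128] 0.2
```

In the tool's units: -0.287 m is -14.35, 0.138 m is 6.9.

```bash
python3 -m handwheel '[[-14.35, -2.6, 0, 0, 0, 0, 0.03], [-14.35, -2.6, 0, 0, 0, 0, 0.03], [-14.35, -2.6, 0, 0, 0, 0, 0.03], [-14.35, -2.6, 0, 0, 0, 0, 0.03], [-14.35, -2.6, 0, 0, 0, 0, 0.03], [-14.35, -2.6, 0, 0, 0, 0, 0.03], [-14.35, -2.6, 0, 0, 0, 0, 0.03], [-14.35, -2.6, 0, 0, 0, 0, 0.03], [-14.35, -2.6, 1, 0, 0, 0, 0.03], [-14.35, -2.6, 3.5, 0, 0, 0, 0.03], [-14.35, -2.6, 5.5, 0, 0, 0, 0.03], [-14.35, -2.6, 6.5, 0, 0, 0, 0.03], [-14.35, -2.6, 6.9, 0, 0, 0, 0.03], [-14.35, -2.6, 6.9, 0, 0, 0, 0.03], [-14.35, -2.6, 6.9, 0, 0, 0, 0.03], [-14.35, -2.6, 6.9, 0, 0, 0, 0.03]]'; python3 -m handwheel '[[0.15, 0, 0.05, 0, 0, 0, 0.03], [0.3, 0, 0.05, 0, 0, 0, 0.03], [0.3, 0, 0.05, 0, 0, 0, 0.03]]' | egrep 'eef|force:'; for i in 1 2 3 ; do python3 -m handwheel '[[0.075, 0, 0, 0, 0, 0, 0.03], [0.075, 0, 0, 0, 0, 0, 0.03], [0.075, 0, 0, 0, 0, 0, 0.03]]' | egrep 'eef|force:'; done
```

```text
time_s: 23.6
eef_pos: [0.5068, 0.0111, 0.063]
tool_rot: [3.139, -0.0, 1.503]
force: [-0.5, -0.4, -0.6]
width: 0.0501
grasp_force: 42.2
eef_pos: [0.5063, 0.0172, 0.0613]
force: [-0.3, -0.1, -0.9]
grasp_force: 42.2
eef_pos: [0.506, 0.0184, 0.0608]
force: [-0.3, -0.8, -0.7]
grasp_force: 42.2
eef_pos: [0.5061, 0.0199, 0.0608]
force: [-0.2, 1.0, -0.5]
grasp_force: 42.2
eef_pos: [0.5061, 0.0214, 0.0608]
force: [0.8, -1.2, -0.2]
grasp_force: 42.2
```

```bash
python3 -m handwheel '[[0, 0, 0.125, 0, 0, 0, 0.03], [0, 0, 0.125, 0, 0, 0, 0.03], [0, 0, 0.125, 0, 0, 0, 0.03]]' | egrep 'eef|force:'; for i in 1 2 3 4; do python3 -m handwheel '[[0.05, 0, 0, 0, 0, 0, 0.03], [0.05, 0, 0, 0, 0, 0, 0.03], [0.05, 0, 0, 0, 0, 0, 0.03]]' | egrep 'eef|force:'; done
```

```text
eef_pos: [0.506, 0.0214, 0.0581]
force: [-0.7, 0.4, -1.3]
grasp_force: 42.2
eef_pos: [0.5064, 0.0222, 0.0584]
force: [0.3, -2.7, -0.9]
grasp_force: 42.2
eef_pos: [0.5067, 0.023, 0.0585]
force: [0.1, -4.3, -0.5]
grasp_force: 42.3
eef_pos: [0.5068, 0.0236, 0.0585]
force: [0.0, -6.7, 0.5]
grasp_force: 42.4
eef_pos: [0.5071, 0.0242, 0.0586]
force: [0.5, -9.9, 1.3]
grasp_force: 42.4
```

The rows are not in the units I measure in: shifts go in units of 20 mm and turns go in units of 0.2 rad. I convert before sending: -0.142 m is -7.1, -0.13 m is -6.5.

```bash
python3 -m handwheel '[[-0.1, 0, 0.025, 0, 0, 0, 0.03], [-0.1, 0, 0.06, 0, 0, 0, 0.03], [-0.1, 0, 0.06, 0, 0, 0, 0.075], [-0.1, 0, 0.06, 0, 0, 0, 0.075], [-0.1, 0, 0.06, 0, 0, 0, 0.075], [-0.1, 0, 0.06, 0, 0, 0, 0.075], [-0.1, 0, -2, 0, 0, 0, 0.08], [-0.1, 0, -4.5, 0, 0, 0, 0.085], [-0.1, 0, -6.5, 0, 0, 0, 0.085], [-0.1, 0, -7.1, 0, 0, 0, 0.085], [-0.1, 0, -7.1, 0, 0, 0, 0.085], [-0.1, 0, -7.1, 0, 0, 0, 0.085]]'; python3 d.py .4545 -.285 .2 1.503
```

```text
time_s: 27.5
eef_pos: [0.5054, 0.0235, 0.1992]
tool_rot: [-3.14, -0.0, 1.503]
force: [0.2, 0.9, -0.7]
width: 0.0849
grasp_force: 0.0
now [0.5054 0.0235 0.1992] [-3.14  -0.     1.503] F [ 0.2  0.9 -0.7] w 0.0849 t 27.5
d [-0.3113 -0.0298 -0.0008] r [-0.002 -0.    -0.   ] target [ 0.4545 -0.285 ] 0.2
```

In the tool's units: -0.311 m is -15.55, 0.144 m is 7.2.

```bash
python3 -m handwheel '[[-15.55, -1.5, 0, 0, 0, 0, 0.085], [-15.55, -1.5, 0, 0, 0, 0, 0.085], [-15.55, -1.5, 0, 0, 0, 0, 0.085], [-15.55, -1.5, 0, 0, 0, 0, 0.085], [-15.55, -1.5, 0, 0, 0, 0, 0.085], [-15.55, -1.5, 0, 0, 0, 0, 0.085], [-15.55, -1.5, 0, 0, 0, 0, 0.085], [-15.55, -1.5, 0, 0, 0, 0, 0.085], [-15.55, -1.5, 0, 0, 0, 0, 0.085], [-15.55, -1.5, 2.5, 0, 0, 0, 0.085], [-15.55, -1.5, 5, 0, 0, 0, 0.085], [-15.55, -1.5, 6.5, 0, 0, 0, 0.085], [-15.55, -1.5, 7.2, 0, 0, 0, 0.085], [-15.55, -1.5, 7.2, 0, 0, 0, 0.085], [-15.55, -1.5, 7.2, 0, 0, 0, 0.085]]'; python3 -m handwheel '[[0, 0, 0, 0, 0, 0, 0.04], [0, 0, 0, 0, 0, 0, 0.04], [0, 0, 0, 0, 0, 0, 0.04], [0, 0, 0, 0, 0, 0, 0.04], [0, 0, 0, 0, 0, 0, 0.04], [0, 0, 0, 0, 0, 0, 0.04], [0, 0, 0, 0, 0, 0, 0.04]]' 50;  python3 -m handwheel '[[0, 0, -1.5, 0, 0, 0, 0.04], [0, 0, -4, 0, 0, 0, 0.04], [0, 0, -6.5, 0, 0, 0, 0.04], [0, 0, -7.25, 0, 0, 0, 0.04], [0, 0, -7.25, 0, 0, 0, 0.04], [0, 0, -7.25, 0, 0, 0, 0.04], [0, 0, -7.25, 0, 0, 0, 0.04]]'; python3 - <<'E'
from meas import *
o=grab('3')
for c in o:
    im=o[c][0]
    P=o[c][1];m=(P[...,2]>.095)&(P[...,2]<.12)&(np.abs(P[...,0]-.508)<.04)&(P[...,1]>-.02)&(P[...,1]<.125)
    for y0 in(.103,.062,.02):
        Q=P[m&(np.abs(P[...,1]-y0)<.021)];print(c,y0,len(Q),Q.mean(0).round(4) if len(Q) else '')
im=o['side'][0];cr=np.hstack([im[150:350,120:320]])
cv2.imwrite('pics/c3.png',cv2.convertScaleAbs(cv2.resize(cr,(600,600),interpolation=3)[...,::-1],alpha=1.6))
E
python3 d.py c 0 -.04 .2 0
```

```text
time_s: 29.0
eef_pos: [0.4555, -0.2832, 0.0563]
tool_rot: [-3.141, -0.001, 1.505]
force: [1.1, -0.4, 0.7]
width: 0.0851
grasp_force: 0.0
time_s: 29.7
eef_pos: [0.456, -0.2854, 0.0579]
tool_rot: [3.14, 0.001, 1.503]
force: [-1.8, 0.9, 6.9]
width: 0.0548
grasp_force: 51.3
time_s: 30.4
eef_pos: [0.4539, -0.2838, 0.1994]
tool_rot: [-3.138, -0.002, 1.503]
force: [0.3, -0.2, -3.6]
width: 0.0548
grasp_force: 54.8
side 0.103 204 [0.5013 0.1016 0.1074]
side 0.062 49 [0.5009 0.0621 0.1016]
side 0.02 251 [0.5071 0.0145 0.1089]
top 0.103 303 [0.4999 0.1076 0.1085]
top 0.062 131 [0.4997 0.065  0.0988]
top 0.02 363 [0.5066 0.0215 0.11  ]
now [ 0.4542 -0.284   0.1994] [-3.138e+00 -2.000e-03  1.503e+00] F [-0.1 -0.4 -3.3] w 0.0548 t 30.5
d [ 2.597e-01  3.150e-02 -1.000e-04] r [-0.003 -0.002 -0.   ] target [ 0.5033 -0.0271] 0.2
```

View pics/c3.png

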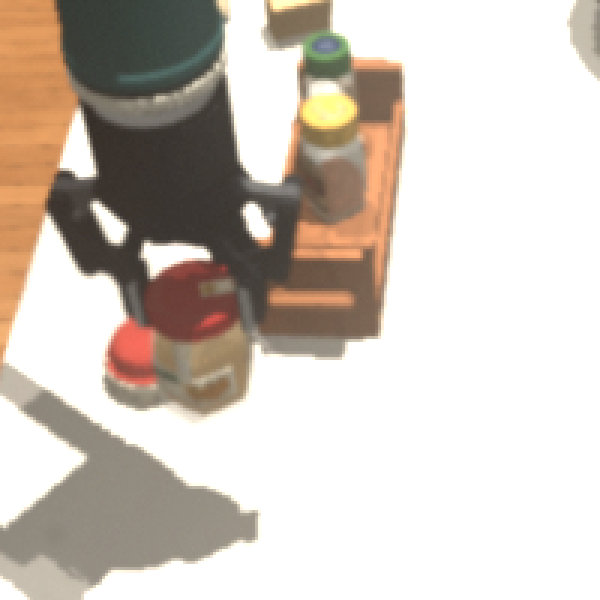

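In the tool's units: 0.245 m is 12.25, 0.126 m is 6.3.

```bash
python3 -m handwheel '[[12.25, 1.6, 0, 0, 0, 0, 0.04], [12.25, 1.6, 0, 0, 0, 0, 0.04], [12.25, 1.6, 0, 0, 0, 0, 0.04], [12.25, 1.6, 0, 0, 0, 0, 0.04], [12.25, 1.6, 0, 0, 0, 0, 0.04], [12.25, 1.6, 0, 0, 0, 0, 0.04], [12.25, 1.6, 0, 0, 0, 0, 0.04], [12.25, 1.6, 1, 0, 0, 0, 0.04], [12.25, 1.6, 3, 0, 0, 0, 0.04], [12.25, 1.6, 5, 0, 0, 0, 0.04], [12.25, 1.6, 6, 0, 0, 0, 0.04], [12.25, 1.6, 6.3, 0, 0, 0, 0.04], [12.25, 1.6, 6.3, 0, 0, 0, 0.04], [12.25, 1.6, 6.3, 0, 0, 0, 0.04], [12.25, 1.6, 6.3, 0, 0, 0, 0.04]]'; for i in 1 2 ; do python3 -m handwheel '[[0, 0, 0.1, 0, 0, 0, 0.04], [0, 0, 0.1, 0, 0, 0, 0.04], [0, 0, 0.1, 0, 0, 0, 0.04]]' | egrep 'eef|force:'; done; for i in 1 2 3 ; do python3 -m handwheel '[[0.125, 0, 0, 0, 0, 0, 0.04], [0.125, 0, 0, 0, 0, 0, 0.04], [0.125, 0, 0, 0, 0, 0, 0.04]]' | egrep 'eef|force:'; done;
```

```text
time_s: 32.0
eef_pos: [0.5051, -0.0433, 0.0766]
tool_rot: [3.139, 0.0, 1.502]
force: [-0.5, 0.0, -2.8]
width: 0.0545
grasp_force: 54.4
eef_pos: [0.504, -0.0426, 0.0737]
force: [0.4, 0.4, -2.8]
grasp_force: 54.4
eef_pos: [0.5037, -0.0426, 0.0712]
force: [-0.1, 0.3, -3.2]
grasp_force: 54.4
eef_pos: [0.504, -0.04, 0.0713]
force: [0.1, -0.7, -3.1]
grasp_force: 54.4
eef_pos: [0.5042, -0.0376, 0.0713]
force: [-0.7, -0.7, -2.5]
grasp_force: 54.4
eef_pos: [0.5044, -0.0351, 0.0713]
force: [-0.6, 0.5, -3.0]
grasp_force: 54.4
```

```bash
for i in 1 2 ; do python3 -m handwheel '[[0.1, 0, 0, 0, 0, 0, 0.04], [0.1, 0, 0, 0, 0, 0, 0.04], [0.1, 0, 0, 0, 0, 0, 0.04]]' | egrep 'eef|force:'; done; for i in 1 2; do python3 -m handwheel '[[0.05, 0, 0, 0, 0, 0, 0.04], [0.05, 0, 0, 0, 0, 0, 0.04], [0.05, 0, 0, 0, 0, 0, 0.04]]' | egrep 'eef|force:'; done
```

```text
eef_pos: [0.5046, -0.0332, 0.0713]
force: [-0.2, -0.7, -3.3]
grasp_force: 54.4
eef_pos: [0.5051, -0.0316, 0.0716]
force: [-0.2, -4.3, -1.1]
grasp_force: 54.6
eef_pos: [0.5054, -0.031, 0.0717]
force: [0.0, -6.9, -0.7]
grasp_force: 54.7
eef_pos: [0.506, -0.0305, 0.0719]
force: [0.4, -9.1, -0.3]
grasp_force: 54.8
```

In the tool's units: 0.0027 m is 0.135, -0.002 m is -0.1.

```bash
python3 -m handwheel '[[-0.1, 0, 0, 0, 0, 0, 0.04], [-0.1, 0, 0.075, 0, 0, 0, 0.04], [-0.1, 0, 0.135, 0, 0, 0, 0.04], [-0.1, 0, 0.135, 0, 0, 0, 0.04]]' ; python3 -m handwheel '[[0, 0, 0, 0, 0, 0, 0.085], [0, 0, 0, 0, 0, 0, 0.085], [0, 0, 0, 0, 0, 0, 0.085], [0, 0, 0, 0, 0, 0, 0.085], [0, 0, -2, 0, 0, 0, 0.085], [0, 0, -4.5, 0, 0, 0, 0.085], [0, 0, -6.5, 0, 0, 0, 0.085], [0, 0, -6.5, 0, 0, 0, 0.085], [0, 0, -6.5, 0, 0, 0, 0.085]]'; python3 d.py c 0 .045 .2 0
```

```text
time_s: 35.1
eef_pos: [0.5049, -0.0314, 0.0686]
tool_rot: [3.141, 0.0, 1.503]
force: [0.7, -5.3, -1.5]
width: 0.0545
grasp_force: 54.7
time_s: 36.0
eef_pos: [0.5052, -0.0311, 0.1995]
tool_rot: [3.139, 0.0, 1.503]
force: [0.0, -1.1, -0.4]
width: 0.0851
grasp_force: 0.0
now [ 0.5052 -0.0311  0.1995] [3.139 0.    1.503] F [ 0.  -1.1 -0.4] w 0.0851 t 36.0
d [ 0.0889 -0.0022 -0.0005] r [0.003 0.    0.   ] target [0.5091 0.0577] 0.2
```

```bash
python3 d.py .4555 .288 .2 1.924; cat > look.py <<'E'
import sys
from meas import *
t=sys.argv[1];o=grab(t);Y=-.068;C=np.array([.506,.0128]);M=np.array([[np.cos(Y),np.sin(Y)],[-np.sin(Y),np.cos(Y)]])
im=o['top'][0]
for c in o:
    im,P=o[c];L=(P[...,:2]-C)@M.T;z=P[...,2]
    m=(np.abs(L[...,0])<.045)&(L[...,1]>-.085)&(L[...,1]<.112)&(z>.085)&(z<.125)
    n,lab,st,ce=cv2.connectedComponentsWithStats(m.astype(np.uint8))
    for i in range(1,n):
        if st[i,4]>40:
            k=lab==i;q=L[k]*1000;print(c,st[i,4],'lxy',q.mean(0).round(1),'mid',((q.min(0)+q.max(0))/2).round(1),'z',np.median(z[k]).round(3),np.median(im[k],0))
im=o['top'][0];cv2.imwrite(f'pics/c{t}.png',cv2.convertScaleAbs(cv2.resize(im[190:300,190:370],None,fx=4,fy=4,interpolation=3)[...,::-1],alpha=1.6))
E
```

```text
now [ 0.5052 -0.0311  0.1995] [3.139 0.    1.503] F [ 0.  -1.1 -0.4] w 0.0851 t 36.0
d [ 0.315  -0.0713 -0.0007] r [ 0.002  0.001 -0.421] target [0.4555 0.288 ] 0.2
```

In the tool's units: 0.315 m is 15.75, -0.071 m is -3.55, -0.421 rad is -2.105.

```bash
python3 -m handwheel '[[15.75, -3.55, 0, 0, 0, -2.105, 0.085], [15.75, -3.55, 0, 0, 0, -2.105, 0.085], [15.75, -3.55, 0, 0, 0, -2.105, 0.085], [15.75, -3.55, 0, 0, 0, -2.105, 0.085], [15.75, -3.55, 0, 0, 0, -2.105, 0.085], [15.75, -3.55, 0, 0, 0, -2.105, 0.085], [15.75, -3.55, 0, 0, 0, -2.105, 0.085], [15.75, -3.55, 0, 0, 0, -2.105, 0.085], [15.75, -3.55, 0, 0, 0, -2.105, 0.085], [15.75, -3.55, 0, 0, 0, -2.105, 0.085]]'; python3 look.py 4
```

```text
time_s: 37.0
eef_pos: [0.4546, 0.2865, 0.1975]
tool_rot: [-3.139, 0.001, 1.923]
force: [-1.1, -0.2, -0.2]
width: 0.0852
grasp_force: 0.0
side 977 lxy [-2.2  4.6] mid [-2.2 16.6] z 0.099 [119.  67.  56.]
top 576 lxy [  0.3 -46.9] mid [ -0.3 -47. ] z 0.096 [122.  42.  39.]
top 376 lxy [-0.5  9.3] mid [-1. 10.] z 0.11 [147. 117.  62.]
top 316 lxy [-12.7  94.2] mid [-12.8  93.9] z 0.109 [38. 54. 38.]
top 211 lxy [-10.8  53.2] mid [-11.1  53.4] z 0.096 [103. 100.  95.]
```

View pics/c4.png

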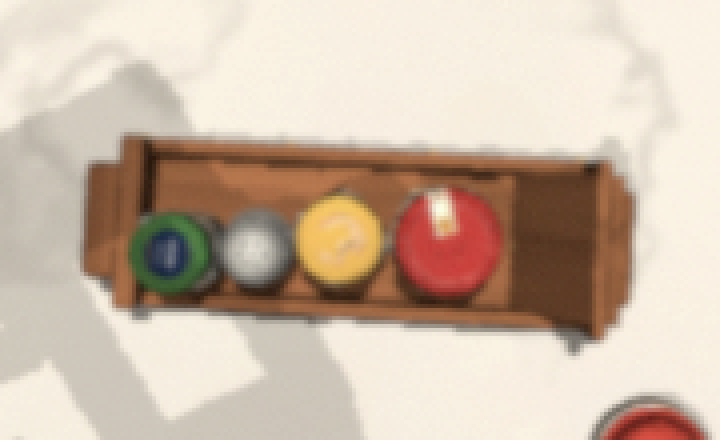

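```bash
python3 d.py c 0 .092 .2 0
```

```text
now [0.4552 0.2865 0.1981] [-3.14   0.     1.922] F [ 0.5 -0.  -0.6] w 0.0848 t 37.1
d [-0.1904 -0.009  -0.0018] r [-0.001  0.001  0.419] target [0.5123 0.1046] 0.2
```

In the tool's units: -0.19 m is -9.5, 0.14 m is 7, 0.42 rad is 2.1.

```bash
python3 -m handwheel '[[-9.5, -0.45, 0, 0, 0, 2.1, 0.085], [-9.5, -0.45, 0, 0, 0, 2.1, 0.085], [-9.5, -0.45, 0, 0, 0, 2.1, 0.085], [-9.5, -0.45, 0, 0, 0, 2.1, 0.085], [-9.5, -0.45, 0, 0, 0, 2.1, 0.085], [-9.5, -0.45, 0, 0, 0, 2.1, 0.085], [-9.5, -0.45, 2.5, 0, 0, 2.1, 0.085], [-9.5, -0.45, 5, 0, 0, 2.1, 0.085], [-9.5, -0.45, 6.5, 0, 0, 2.1, 0.085], [-9.5, -0.45, 7, 0, 0, 2.1, 0.085], [-9.5, -0.45, 7, 0, 0, 2.1, 0.085], [-9.5, -0.45, 7, 0, 0, 2.1, 0.085]]'; python3 -m handwheel '[[0, 0, 0, 0, 0, 0, 0.06], [0, 0, 0, 0, 0, 0, 0.06], [0, 0, 0, 0, 0, 0, 0.05], [0, 0, 0, 0, 0, 0, 0.045], [0, 0, 0, 0, 0, 0, 0.04], [0, 0, 0, 0, 0, 0, 0.04], [0, 0, 0, 0, 0, 0, 0.04], [0, 0, 0, 0, 0, 0, 0.04]]' 20
```

```text
time_s: 38.3
eef_pos: [0.5134, 0.1071, 0.0598]
tool_rot: [3.14, -0.0, 1.504]
force: [-0.3, 0.4, 1.3]
width: 0.0848
grasp_force: 0.0
time_s: 39.1
eef_pos: [0.5127, 0.1065, 0.0591]
tool_rot: [3.141, -0.0, 1.504]
force: [-1.1, -0.1, 6.2]
width: 0.0405
grasp_force: 20.1
```

```bash
python3 -m handwheel '[[0, 0, 0, 0, 0, 0, 0.085], [0, 0, 0, 0, 0, 0, 0.085], [0, 0, 0, 0, 0, 0, 0.085], [0, 0, 0, 0, 0, 0, 0.085], [0, 0, -2.5, 0, 0, 0, 0.085], [0, 0, -4, 0, 0, 0, 0.085], [-1.25, 0, -4, 0, 0, 0, 0.085], [-2.1, 0, -4, 0, 0, 0, 0.085], [-2.1, 0, -4, 0, 0, 0, 0.085], [-2.1, 0, -2, 0, 0, 0, 0.085], [-2.1, 0, 0.25, 0, 0, 0, 0.085], [-2.1, 0, 0.4, 0, 0, 0, 0.085], [-2.1, 0, 0.4, 0, 0, 0, 0.085]]'; python3 d.py c 0 .0515 .049 0;  python3 -m handwheel '[[0, 0, 0, 0, 0, 0, 0.06], [0, 0, 0, 0, 0, 0, 0.06], [0, 0, 0, 0, 0, 0, 0.05], [0, 0, 0, 0, 0, 0, 0.045], [0, 0, 0, 0, 0, 0, 0.04], [0, 0, 0, 0, 0, 0, 0.03], [0, 0, 0, 0, 0, 0, 0.03], [0, 0, 0, 0, 0, 0, 0.03]]' 20; python3 d.py c 0 .0515 .049 0
```

```text
time_s: 40.4
eef_pos: [0.5084, 0.0651, 0.0499]
tool_rot: [-3.138, -0.0, 1.504]
force: [0.6, 0.5, -0.1]
width: 0.0849
grasp_force: 0.0
now [0.5084 0.0651 0.0499] [-3.138 -0.     1.504] F [ 0.6  0.5 -0.1] w 0.0849 t 40.4
d [-0.0008  0.0011  0.0009] r [-0.004 -0.     0.001] target [0.5095 0.0642] 0.049
time_s: 41.2
eef_pos: [0.5096, 0.0647, 0.0513]
tool_rot: [3.141, -0.0, 1.504]
force: [-2.1, 1.0, 7.1]
width: 0.0369
grasp_force: 19.5
now [0.5096 0.0647 0.0513] [ 3.141 -0.     1.504] F [-2.1  1.   7.1] w 0.0369 t 41.2
d [-0.0005 -0.0001  0.0023] r [ 0.    -0.     0.001] target [0.5095 0.0642] 0.049
```

Release and move to above the wedge, then look.

In the tool's units: 0.22 m is 11, -0.15 m is -7.5, -0.42 rad is -2.1.

```bash
python3 -m handwheel '[[0, 0, 0, 0, 0, 0, 0.085], [0, 0, 0, 0, 0, 0, 0.085], [0, 0, 0, 0, 0, 0, 0.085], [0, 0, 0, 0, 0, 0, 0.085], [0, 0, -2.5, 0, 0, 0, 0.085], [0, 0, -5, 0, 0, 0, 0.085], [0, 0, -7.5, 0, 0, 0, 0.085], [11, -3.4, -7.5, 0, 0, -2.1, 0.085], [11, -3.4, -7.5, 0, 0, -2.1, 0.085], [11, -3.4, -7.5, 0, 0, -2.1, 0.085], [11, -3.4, -7.5, 0, 0, -2.1, 0.085], [11, -3.4, -7.5, 0, 0, -2.1, 0.085], [11, -3.4, -7.5, 0, 0, -2.1, 0.085], [11, -3.4, -7.5, 0, 0, -2.1, 0.085], [11, -3.4, -7.5, 0, 0, -2.1, 0.085]]';  python3 look.py 5; python3 d.py .4555 .288 .055 1.924
```

```text
time_s: 42.7
eef_pos: [0.4566, 0.2877, 0.2004]
tool_rot: [-3.141, 0.0, 1.923]
force: [0.6, 0.5, 0.0]
width: 0.0851
grasp_force: 0.0
side 971 lxy [2.2 3.1] mid [ 1.9 16.3] z 0.1 [122.  68.  57.]
top 316 lxy [ 0.9 94.1] mid [ 0.6 93.8] z 0.109 [39.  55.5 40. ]
top 382 lxy [0.7 8.3] mid [1.2 8. ] z 0.11 [147. 117.  62.]
top 578 lxy [  0.4 -46.9] mid [ -0.2 -47. ] z 0.096 [122.  43.  39.]
top 212 lxy [-0.5 55.7] mid [-0.8 56.2] z 0.096 [101.5  98.5  93. ]
now [0.4568 0.2874 0.2006] [-3.141  0.     1.922] F [ 0.  -0.3  0.7] w 0.0849 t 42.8
d [ 0.0011 -0.001   0.1456] r [-0.     0.    -0.002] target [0.4555 0.288 ] 0.055
```

```bash
python3 -m handwheel '[[0.05, -0.05, 2.5, 0, 0, 0, 0.085], [0.05, -0.05, 5, 0, 0, 0, 0.085], [0.05, -0.05, 6.5, 0, 0, 0, 0.085], [0.05, -0.05, 7.15, 0, 0, 0, 0.085], [0.05, -0.05, 7.15, 0, 0, 0, 0.085], [0.05, -0.05, 7.15, 0, 0, 0, 0.085]]'; python3 -m handwheel '[[0, 0, 0, 0, 0, 0, 0.05], [0, 0, 0, 0, 0, 0, 0.04], [0, 0, 0, 0, 0, 0, 0.02], [0, 0, 0, 0, 0, 0, 0.02], [0, 0, 0, 0, 0, 0, 0.02], [0, 0, 0, 0, 0, 0, 0.02], [0, 0, 0, 0, 0, 0, 0.02], [0, 0, 0, 0, 0, 0, 0.02]]' 60;  python3 -m handwheel '[[0, 0, -1.5, 0, 0, 0, 0.02], [0, 0, -4, 0, 0, 0, 0.02], [0, 0, -6.5, 0, 0, 0, 0.02], [0, 0, -8, 0, 0, 0, 0.02], [0, 0, -8, 0, 0, 0, 0.02], [0, 0, -8, 0, 0, 0, 0.02], [0, 0, -8, 0, 0, 0, 0.02]]'; python3 d.py c 0 -.105 .22 0; python3 - <<'E'
from meas import *
o=grab('6')
im=o['side'][0];u,v=proj('side',[.456,.287,.17])[0].astype(int);cr=im[max(v-60,0):v+60,u-60:u+60]
cv2.imwrite('pics/c6.png',cv2.convertScaleAbs(cv2.resize(cr,(500,500),interpolation=3)[...,::-1],alpha=1.8))
E
```

```text
time_s: 43.4
eef_pos: [0.4564, 0.2893, 0.0587]
tool_rot: [3.14, -0.0, 1.923]
force: [0.5, -0.2, -0.3]
width: 0.0851
grasp_force: 0.0
time_s: 44.2
eef_pos: [0.4559, 0.2897, 0.0587]
tool_rot: [3.14, -0.0, 1.924]
force: [-0.1, -1.0, 6.7]
width: 0.0335
grasp_force: 60.4
time_s: 44.9
eef_pos: [0.4539, 0.2887, 0.2161]
tool_rot: [-3.139, 0.0, 1.924]
force: [0.3, -0.5, -1.9]
width: 0.0332
grasp_force: 60.2
now [0.4539 0.2887 0.2161] [-3.139  0.     1.924] F [ 0.3 -0.5 -1.9] w 0.0332 t 44.9
d [-0.3727 -0.0895 -0.0036] r [-0.003  0.001  0.421] target [ 0.4989 -0.092 ] 0.22
```

View pics/c6.png

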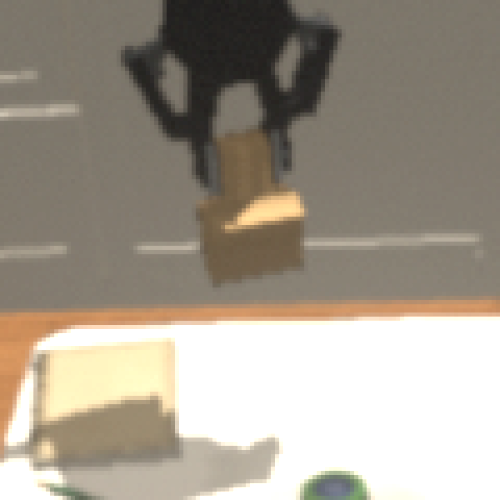

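In the tool's units: -0.372 m is -18.6, -0.09 m is -4.5, 0.421 rad is 2.105.

```bash
python3 -m handwheel '[[-18.6, -4.5, -0.2, 0, 0, 2.105, 0.02], [-18.6, -4.5, -0.2, 0, 0, 2.105, 0.02], [-18.6, -4.5, -0.2, 0, 0, 2.105, 0.02], [-18.6, -4.5, -0.2, 0, 0, 2.105, 0.02], [-18.6, -4.5, -0.2, 0, 0, 2.105, 0.02], [-18.6, -4.5, -0.2, 0, 0, 2.105, 0.02], [-18.6, -4.5, -0.2, 0, 0, 2.105, 0.02], [-18.6, -4.5, -0.2, 0, 0, 2.105, 0.02], [-18.6, -4.5, -0.2, 0, 0, 2.105, 0.02], [-18.6, -4.5, -0.2, 0, 0, 2.105, 0.02], [-18.6, -4.5, -0.2, 0, 0, 2.105, 0.02], [-18.6, -4.5, -0.2, 0, 0, 2.105, 0.02], [-18.6, -4.5, -0.2, 0, 0, 2.105, 0.02]]'; python3 d.py c 0 -.097 .165 0; python3 look.py 7; cp pics/side7.png pics/s7.png; python3 - <<'E'
import cv2
im=cv2.imread('pics/side7.png')[120:300,150:370];cv2.imwrite('pics/s7.png',cv2.convertScaleAbs(cv2.resize(im,None,fx=3,fy=3,interpolation=3),alpha=1.6))
E
```

```text
time_s: 46.3
eef_pos: [0.4992, -0.0897, 0.2215]
tool_rot: [-3.141, -0.0, 1.505]
force: [-0.6, -0.3, -1.4]
width: 0.0331
grasp_force: 60.1
now [ 0.4992 -0.0897  0.2215] [-3.141 -0.     1.505] F [-0.6 -0.3 -1.4] w 0.0331 t 46.3
d [ 0.0057 -0.0001  0.0565] r [-0.    -0.     0.002] target [ 0.4994 -0.084 ] 0.165
side 195 lxy [13.1 58.4] mid [10.3 50.4] z 0.104 [82. 81. 64.]
side 301 lxy [  2.7 -58.9] mid [  1.6 -54.4] z 0.097 [145.  64.  57.]
top 318 lxy [ 0.9 94.1] mid [ 0.6 93.8] z 0.109 [52. 71. 49.]
top 574 lxy [  0.3 -47.1] mid [ -0.2 -47. ] z 0.096 [136.5  49.   44. ]
top 378 lxy [0.5 8.3] mid [0.3 9.1] z 0.11 [164. 131.  70.]
top 212 lxy [-0.5 55.7] mid [-0.9 56.2] z 0.096 [114. 111. 105.]
```

View pics/s7.png

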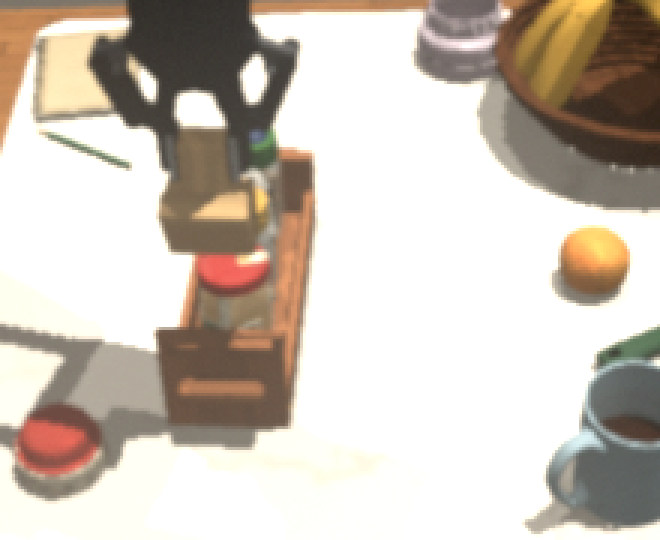

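```bash
python3 -m handwheel '[[0.3, 0, 1, 0, 0, 0, 0.02], [0.3, 0, 2.5, 0, 0, 0, 0.02], [0.3, 0, 3.25, 0, 0, 0, 0.02], [0.3, 0, 4, 0, 0, 0, 0.02], [0.3, 0, 4.5, 0, 0, 0, 0.02], [0.3, 0, 4.7, 0, 0, 0, 0.02], [0.3, 0, 4.7, 0, 0, 0, 0.02]]'; for i in 1 2 3; do python3 -m handwheel '[[0.05, 0, 0.15, 0, 0, 0, 0.02], [0.05, 0, 0.15, 0, 0, 0, 0.02], [0.05, 0, 0.15, 0, 0, 0, 0.02]]' | egrep 'eef|force:'; done;  python3 d.py c 0 -.09 .1 0
```

```text
time_s: 47.1
eef_pos: [0.4996, -0.0835, 0.1274]
tool_rot: [-3.141, -0.002, 1.503]
force: [0.6, 4.7, -1.4]
width: 0.0336
grasp_force: 60.2
eef_pos: [0.5003, -0.0827, 0.1251]
force: [0.9, 6.7, -0.2]
grasp_force: 60.4
eef_pos: [0.5008, -0.0816, 0.1223]
force: [1.7, 6.5, 0.1]
grasp_force: 60.5
eef_pos: [0.5011, -0.0805, 0.1194]
force: [1.1, 8.2, 1.1]
grasp_force: 60.6
now [ 0.5011 -0.0805  0.1194] [ 3.139e+00 -2.000e-03  1.502e+00] F [1.1 8.2 1.1] w 0.0332 t 48.0
d [ 0.0033 -0.0015  0.0194] r [ 0.002 -0.002 -0.   ] target [ 0.4999 -0.077 ] 0.1
```

```bash
for i in 1 2 3; do python3 -m handwheel '[[0.075, 0, 0, 0, 0, 0, 0.02], [0.075, 0, 0, 0, 0, 0, 0.02], [0.075, 0, 0, 0, 0, 0, 0.02]]' | egrep 'eef|force:'; done
```

```text
eef_pos: [0.5008, -0.0802, 0.1192]
force: [0.2, 4.5, 2.7]
grasp_force: 60.5
eef_pos: [0.4999, -0.0792, 0.1184]
force: [0.4, -0.0, -1.9]
grasp_force: 60.2
eef_pos: [0.5002, -0.0775, 0.1185]
force: [-0.5, 0.1, -1.0]
grasp_force: 60.2
```

```bash
for i in 1 2 3 4; do python3 -m handwheel '[[0.05, 0, 0.15, 0, 0, 0, 0.02], [0.05, 0, 0.15, 0, 0, 0, 0.02], [0.05, 0, 0.15, 0, 0, 0, 0.02]]' | egrep 'eef|force:'; done
```

```text
eef_pos: [0.5005, -0.0768, 0.1155]
force: [0.6, -3.0, -2.1]
grasp_force: 60.2
eef_pos: [0.5004, -0.0752, 0.1125]
force: [-0.2, -1.6, -1.9]
grasp_force: 60.2
eef_pos: [0.5002, -0.0742, 0.1094]
force: [-0.1, -1.1, -1.2]
grasp_force: 60.2
eef_pos: [0.5004, -0.0733, 0.1064]
force: [-0.2, -0.6, -1.6]
grasp_force: 60.2
```

```bash
for i in 1 2 3 4; do python3 -m handwheel '[[0, 0, 0.1, 0, 0, 0, 0.02], [0, 0, 0.1, 0, 0, 0, 0.02], [0, 0, 0.1, 0, 0, 0, 0.02]]' | egrep 'eef|force:'; done
```

```text
eef_pos: [0.5003, -0.0733, 0.1045]
force: [-0.6, -0.9, -1.0]
grasp_force: 60.2
eef_pos: [0.5004, -0.0733, 0.1025]
force: [0.1, -0.8, -1.5]
grasp_force: 60.2
eef_pos: [0.5009, -0.073, 0.1007]
force: [1.7, 4.5, 1.1]
grasp_force: 60.5
eef_pos: [0.5013, -0.0724, 0.099]
force: [1.2, 7.8, 3.6]
grasp_force: 61.0
```

```bash
for i in 1 2 3 4; do python3 -m handwheel '[[0.05, 0, 0.1, 0, 0, 0, 0.02], [0.05, 0, 0.1, 0, 0, 0, 0.02], [0.05, 0, 0.1, 0, 0, 0, 0.02]]' | egrep 'eef|force:'; done; python3 look.py 8
```

```text
eef_pos: [0.5016, -0.0717, 0.0971]
force: [1.1, 7.1, 4.2]
grasp_force: 61.0
eef_pos: [0.5018, -0.0709, 0.0952]
force: [1.8, 6.3, 3.1]
grasp_force: 61.0
eef_pos: [0.5019, -0.07, 0.0931]
force: [1.9, 5.3, 3.9]
grasp_force: 60.9
eef_pos: [0.5019, -0.0692, 0.091]
force: [2.2, 5.0, 3.6]
grasp_force: 60.8
side 93 lxy [ -9.5 -26.4] mid [ -9.  -21.5] z 0.098 [137.  63.  56.]
top 316 lxy [ 1. 94.] mid [ 0.6 93.8] z 0.109 [49. 67. 46.]
top 210 lxy [ 0.7 55.6] mid [ 0.2 56.3] z 0.096 [108. 105.  99.]
top 520 lxy [-4.9  1. ] mid [-3.  -0.7] z 0.11 [151. 121.  64.]
```

View pics/c8.png

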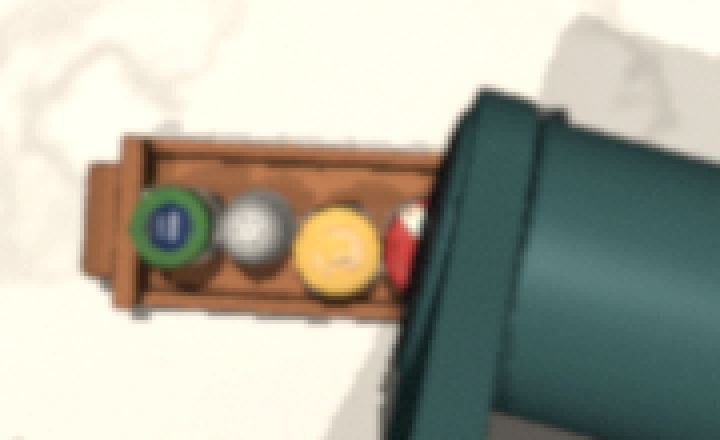

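In the tool's units: -0.008 m is -0.4, -0.004 m is -0.2.

```bash
python3 -m handwheel '[[-0.05, 0, -0.2, 0, 0, 0, 0.02], [-0.15, 0, -0.4, 0, 0, 0, 0.02], [-0.15, 0, -0.4, 0, 0, 0, 0.02], [-0.15, 0, -0.4, 0, 0, 0, 0.02]]'; python3 -m handwheel '[[0, 0, 0, 0, 0, 0, 0.05], [0, 0, 0, 0, 0, 0, 0.06], [0, 0, 0, 0, 0, 0, 0.07], [0, 0, 0, 0, 0, 0, 0.085], [0, 0, 0, 0, 0, 0, 0.085], [0, 0, -2, 0, 0, 0, 0.085], [0, 0, -4, 0, 0, 0, 0.085], [0, 0, -6, 0, 0, 0, 0.085], [0, 0, -6, 0, 0, 0, 0.085]]'; python3 d.py c 0 .2 .22 0
```

```text
time_s: 53.0
eef_pos: [0.4999, -0.0721, 0.0987]
tool_rot: [-3.14, -0.001, 1.502]
force: [-1.2, 5.4, 2.5]
width: 0.0333
grasp_force: 60.6
time_s: 53.9
eef_pos: [0.5044, -0.0735, 0.224]
tool_rot: [3.131, 0.002, 1.503]
force: [1.3, 0.1, 1.3]
width: 0.0851
grasp_force: 0.0
now [ 0.5044 -0.0735  0.224 ] [3.131e+00 2.000e-03 1.503e+00] F [1.3 0.1 1.3] w 0.0851 t 53.9
d [ 0.2863 -0.0043  0.0033] r [0.01  0.002 0.   ] target [0.5196 0.2123] 0.22
```

In the tool's units: 0.286 m is 14.3.

```bash
python3 -m handwheel '[[14.3, 0, 0, 0, 0, 0, 0.085], [14.3, 0, 0, 0, 0, 0, 0.085], [14.3, 0, 0, 0, 0, 0, 0.085], [14.3, 0, 0, 0, 0, 0, 0.085], [14.3, 0, 0, 0, 0, 0, 0.085], [14.3, 0, 0, 0, 0, 0, 0.085], [14.3, 0, 0, 0, 0, 0, 0.085], [14.3, 0, 0, 0, 0, 0, 0.085]]'|head -2; python3 look.py 9; python3 - <<'E'
import cv2,numpy as np
a=cv2.imread('pics/side9.png')[130:290,180:340];a=cv2.convertScaleAbs(cv2.resize(a,(440,440),interpolation=3),alpha=1.6)
b=cv2.imread('pics/top9.png')[200:290,200:360];b=cv2.convertScaleAbs(cv2.resize(b,(360,200),interpolation=3),alpha=1.6)
p=np.zeros((440,800,3),np.uint8);p[:,:440]=a;p[:200,440:]=b;cv2.imwrite('pics/c9.png',p)
E
```

```text
time_s: 54.7
eef_pos: [0.5194, 0.2133, 0.2177]
side 801 lxy [-0.8 19.6] mid [-3.5 13.6] z 0.102 [119.  83.  64.]
top 319 lxy [ 1.  94.1] mid [ 0.5 93.8] z 0.109 [49. 66. 48.]
top 209 lxy [ 1.1 55.6] mid [ 1.1 56.2] z 0.096 [112. 110. 103.]
top 1102 lxy [ -4.8 -28.3] mid [ -4.7 -27. ] z 0.098 [135.  83.  52.]
```

View pics/c9.png

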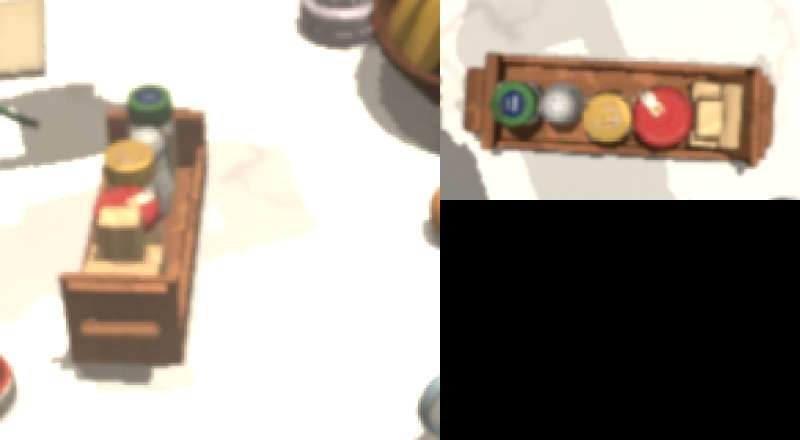

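```bash
cat > pos.py <<'E'
import sys
from meas import *
t=sys.argv[1];Y=-.068;C=np.array([.506,.0128]);M=np.array([[np.cos(Y),np.sin(Y)],[-np.sin(Y),np.cos(Y)]])
im,P=pts('top',t);L=(P[...,:2]-C)@M.T*1000;z=P[...,2]*1000;f=im.astype(float);r,g,b=f[...,0],f[...,1],f[...,2]
B=(abs(L[...,0])<45)&(abs(L[...,1])<135)
def s(n,m):
    n_,lab,st,ce=cv2.connectedComponentsWithStats((m&B).astype(np.uint8))
    if n_<2: print(n,'none');return
    k=lab==1+st[1:,4].argmax();q=L[k].astype(np.float32);R=cv2.minAreaRect(q);print(n,k.sum(),'mid',((q.min(0)+q.max(0))/2).round(1),'mean',q.mean(0).round(1),np.round(R[1],0),round(R[2],1),'z',np.median(z[k]).round(1))
s('spice1',(z>102)&(L[...,1]>75));s('salt',(z>80)&(abs(L[...,1]-52)<25)&(abs(r-b)<25)&(z<104));s('spice2',(z>104)&(L[...,1]<35)&(L[...,1]>-25)&(g>.6*r))
s('honey',(z>88)&(z<104)&(g<.55*r)&(L[...,1]<-10)&(L[...,1]>-85)); s('wblock',(z>98)&(L[...,1]<-70)&(g>.6*r)&(r>90)); s('wshould',(z>50)&(z<98)&(L[...,1]<-95)&(g>.65*r)&(r>90))
E
python3 pos.py 9; python3 d.py c 0 .0055 .22 0
```

```text
spice1 3673 mid [-18.7 128.6] mean [-25.3 129.7] [54. 12.] 12.7 z 619.8
salt 211 mid [ 1.1 56.2] mean [ 1.2 55.5] [31. 32.] 3.4 z 96.1
spice2 359 mid [ 0.4 10.3] mean [-6.9 10.1] [52. 42.] 18.9 z 110.5
honey 485 mid [ -4.7 -41. ] mean [ -6.4 -42.5] [54. 54.] 2.9 z 96.0
wblock 200 mid [ -2.4 -81.9] mean [ -2.2 -81.6] [23. 34.] 87.2 z 122.7
wshould 226 mid [  -1.8 -104.9] mean [  -0.8 -105.3] [59. 19.] 2.1 z 83.3
now [0.5196 0.2118 0.218 ] [-3.140e+00  1.000e-03  1.502e+00] F [-0.6 -1.4 -0.1] w 0.0855 t 54.8
d [-1.94e-01  1.00e-04 -1.80e-03] r [-0.001  0.001 -0.   ] target [0.5064 0.0183] 0.22
```

```bash
python3 - <<'E'
from meas import *
for c,t in(('side','0'),('top','0'),('side','9')):
    im,P=pts(c,t)
    ctr=np.array([.4545,-.285]) if t=='0' else np.array([.498,-.030]); zl=(.012,.06) if t=='0' else (.025,.07)
    m=(np.hypot(*(P[...,:2]-ctr).transpose(2,0,1))<.042)&(P[...,2]>zl[0])&(P[...,2]<zl[1])
    if c=='side' and t=='9': m&=(P[...,1]<-.04+.05)
    Q=P[m][:,:2]-ctr; 
    a=np.degrees(np.arctan2(Q[:,1],Q[:,0]));r=np.hypot(*Q.T)*1000
    print(c,t,len(Q));
    for k in range(-180,180,10):
        s=(a>=k)&(a<k+10)
        if s.sum()>4: print(k+5,s.sum(),np.median(r[s]).round(1),end=' | ')
    print()
    if t=='0' :
        # support widths along directions (hull)
        # sticker direction on lid
        s=(np.hypot(*(P[...,:2]-ctr).transpose(2,0,1))<.03)&(P[...,2]>.08)&(im[...,1]>.6*im[...,0].astype(float))
        print('sticker',(P[s][:,:2].mean(0)-ctr).round(4),s.sum())
im,P=pts('top','9');s=(np.hypot(*(P[...,:2]-np.array([.4975,-.0295])).transpose(2,0,1))<.026)&(P[...,2]>.088)&(P[...,2]<.105)
r=s&(im[...,1]<.55*im[...,0].astype(float));w=s&(im[...,1]>.6*im[...,0].astype(float));print('now lid',P[s].mean(0),'sticker',(P[w][:,:2].mean(0)-P[s][:,:2].mean(0)).round(4),w.sum())
im,P=pts('top','4');s=(np.hypot(*(P[...,:2]-np.array([.503,-.034])).transpose(2,0,1))<.026)&(P[...,2]>.088)&(P[...,2]<.105);w=s&(im[...,1]>.6*im[...,0].astype(float));print('4',P[s].mean(0),(P[w][:,:2].mean(0)-P[s][:,:2].mean(0)).round(4))
E
```

```text
side 0 421
-145 22 29.5 | -135 21 28.5 | -125 27 27.5 | -115 21 26.9 | -105 25 28.1 | -95 32 30.5 | -85 40 30.7 | -75 39 28.8 | -65 35 28.2 | -55 34 27.7 | -45 40 28.3 | -35 38 30.0 | -25 12 30.4 | -15 5 28.5 | -5 7 27.5 | 5 6 27.6 | 15 8 28.2 | 25 8 29.7 | 
sticker [ 0.006  -0.0007] 180
top 0 187
25 5 29.1 | 35 17 29.7 | 45 15 28.6 | 55 14 27.7 | 65 16 27.1 | 75 16 28.1 | 85 16 29.3 | 95 16 30.7 | 105 12 29.1 | 115 10 28.2 | 125 12 27.9 | 135 9 28.6 | 145 13 30.1 | 
sticker [0.0071 0.0002] 112
side 9 38
-5 9 29.8 | 155 5 39.3 | 165 5 39.0 | 175 7 29.1 | 
now lid [ 0.49769988 -0.02940366  0.09609563] sticker [0.0115 0.0106] 65
4 [ 0.5027604  -0.03410182  0.09608925] [0.0147 0.004 ]
```

In the tool's units: -0.192 m is -9.6, 0.16 m is 8.

```bash
python3 -m handwheel '[[-9.6, 0, -0.1, 0, 0, 0, 0.085], [-9.6, 0, -0.1, 0, 0, 0, 0.085], [-9.6, 0, -0.1, 0, 0, 0, 0.085], [-9.6, 0, -0.1, 0, 0, 0, 0.085], [-9.6, 0, -0.1, 0, 0, 0, 0.085], [-9.6, 0, -0.1, 0, 0, 0, 0.085], [-9.6, 0, 2, 0, 0, 0, 0.085], [-9.6, 0, 4.5, 0, 0, 0, 0.085], [-9.6, 0, 6.5, 0, 0, 0, 0.085], [-9.6, 0, 8, 0, 0, 0, 0.085], [-9.6, 0, 8, 0, 0, 0, 0.085], [-9.6, 0, 8, 0, 0, 0, 0.085], [-9.6, 0, 8, 0, 0, 0, 0.06], [-9.6, 0, 8, 0, 0, 0, 0.06], [-9.6, 0, 8, 0, 0, 0, 0.055], [-9.6, 0, 8, 0, 0, 0, 0.05], [-9.6, 0, 8, 0, 0, 0, 0.045], [-9.6, 0, 8, 0, 0, 0, 0.04], [-9.6, 0, 8, 0, 0, 0, 0.04]]' 20; python3 -m handwheel '[[0, 0, 0, 0, 0, 0, 0.085], [0, 0, 0, 0, 0, 0, 0.085], [0, 0, 0, 0, 0, 0, 0.085], [0, 0, 0, 0, 0, 0, 0.085], [0, 0, -2, 0, 0, 0, 0.085], [0, 0, -3.5, 0, 0, 0, 0.085], [0, 0, -3.5, 0, 0, 0, 0.085], [0, 0, -3.5, 0, 0, 0, 0.085]]'; python3 d.py c 0 -.043 .13 0
```

```text
time_s: 56.7
eef_pos: [0.5073, 0.0213, 0.0592]
tool_rot: [3.141, -0.0, 1.503]
force: [-1.4, -0.2, 5.5]
width: 0.044
grasp_force: 19.7
time_s: 57.5
eef_pos: [0.5075, 0.0213, 0.1291]
tool_rot: [3.14, -0.0, 1.503]
force: [-0.9, -0.6, 0.6]
width: 0.0849
grasp_force: 0.0
now [0.5075 0.0213 0.1291] [ 3.14  -0.     1.503] F [-0.9 -0.6  0.6] w 0.0849 t 57.5
d [-0.0516 -0.0009 -0.0009] r [ 0.002 -0.    -0.   ] target [ 0.5031 -0.0301] 0.13
```

The rows are not in the units I measure in: shifts go in units of 20 mm and turns go in units of 0.2 rad. I convert before sending: 0.06 m is 3, -0.052 m is -2.6.

```bash
python3 -m handwheel '[[-1.5, -0.05, -1, 0, 0, 0, 0.085], [-2.6, -0.05, -1, 0, 0, 0, 0.085], [-2.6, -0.05, 0, 0, 0, 0, 0.085], [-2.6, -0.05, 1.5, 0, 0, 0, 0.085], [-2.6, -0.05, 3, 0, 0, 0, 0.085], [-2.6, -0.05, 3, 0, 0, 0, 0.085], [-2.6, -0.05, 3, 0, 0, 0, 0.085], [-2.6, -0.05, 3, 0, 0, 0, 0.07], [-2.6, -0.05, 3, 0, 0, 0, 0.065], [-2.6, -0.05, 3, 0, 0, 0, 0.06], [-2.6, -0.05, 3, 0, 0, 0, 0.055], [-2.6, -0.05, 3, 0, 0, 0, 0.05], [-2.6, -0.05, 3, 0, 0, 0, 0.05]]' 20; python3 -m handwheel '[[0, 0, 0, 0, 0, 0, 0.085], [0, 0, 0, 0, 0, 0, 0.085], [0, 0, 0, 0, 0, 0, 0.085], [0, 0, 0, 0, 0, 0, 0.085], [0, 0, -2.5, 0, 0, 0, 0.085], [0, 0, -5, 0, 0, 0, 0.085], [0, 0, -7.5, 0, 0, 0, 0.085], [10, 0, -7.5, 0, 0, 0, 0.085], [10, 0, -7.5, 0, 0, 0, 0.085], [10, 0, -7.5, 0, 0, 0, 0.085], [10, 0, -7.5, 0, 0, 0, 0.085], [10, 0, -7.5, 0, 0, 0, 0.085], [10, 0, -7.5, 0, 0, 0, 0.085]]'; python3 look.py 10 >/dev/null; python3 pos.py 10; python3 - <<'E'
import cv2,numpy as np
a=cv2.imread('pics/side10.png')[130:290,180:340];a=cv2.convertScaleAbs(cv2.resize(a,(440,440),interpolation=3),alpha=1.6)
b=cv2.imread('pics/top10.png')[200:290,200:360];b=cv2.convertScaleAbs(cv2.resize(b,(360,200),interpolation=3),alpha=1.6)
p=np.zeros((440,800,3),np.uint8);p[:,:440]=a;p[:200,440:]=b;cv2.imwrite('pics/c10.png',p)
E
```

```text
time_s: 58.8
eef_pos: [0.5023, -0.0303, 0.0697]
tool_rot: [3.141, -0.0, 1.503]
force: [-2.8, 0.6, 8.0]
width: 0.0558
grasp_force: 20.6
time_s: 60.1
eef_pos: [0.5157, 0.1701, 0.2184]
tool_rot: [-3.141, 0.0, 1.506]
force: [-0.5, -0.3, 0.0]
width: 0.0851
grasp_force: 0.0
spice1 10210 mid [  0.  109.6] mean [ -1.6 105.5] [90. 51.] 0.1 z 629.7
salt 210 mid [ 1.2 55.2] mean [ 1.7 55. ] [31. 33.] 3.1 z 95.6
spice2 358 mid [4.5 9.9] mean [ 1.2 10.1] [43. 42.] 22.5 z 110.5
honey 489 mid [ -0.7 -39.7] mean [ -2.5 -41.5] [54. 52.] 2.8 z 96.0
wblock 191 mid [ -2.9 -81.2] mean [ -2.7 -80.9] [34. 22.] 1.1 z 120.9
wshould 229 mid [  -2.  -104.3] mean [  -1.4 -104.3] [60. 18.] 0.1 z 81.1
```

View pics/c10.png

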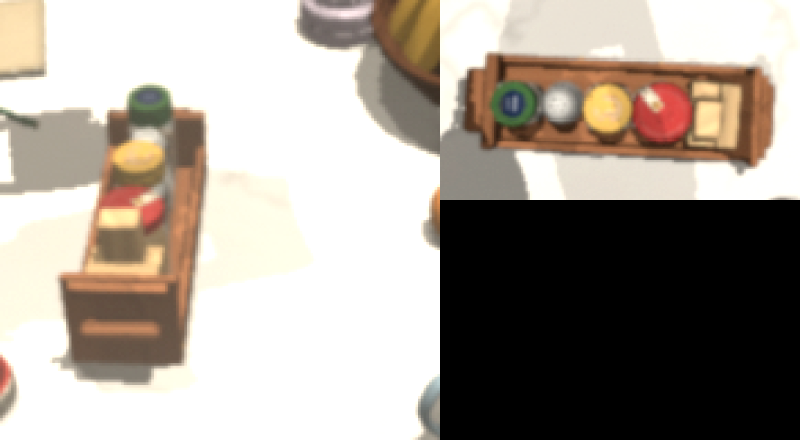

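```bash
python3 d.py c -.0025 -.082 .2 0
```

```text
now [0.5158 0.1682 0.2184] [-3.141e+00  1.000e-03  1.503e+00] F [-0.7 -0.9 -0.2] w 0.0849 t 60.2
d [-0.2377 -0.0017  0.0185] r [-0.001  0.001 -0.   ] target [ 0.4979 -0.0688] 0.2
```

In the tool's units: -0.238 m is -11.9, 0.088 m is 4.4.

```bash
python3 -m handwheel '[[-11.9, -0.1, 0.5, 0, 0, 0, 0], [-11.9, -0.1, 0.5, 0, 0, 0, 0], [-11.9, -0.1, 0.5, 0, 0, 0, 0], [-11.9, -0.1, 0.5, 0, 0, 0, 0], [-11.9, -0.1, 0.5, 0, 0, 0, 0], [-11.9, -0.1, 0.5, 0, 0, 0, 0], [-11.9, -0.1, 0.5, 0, 0, 0, 0], [-11.9, -0.1, 0.5, 0, 0, 0, 0], [-11.9, -0.1, 2.5, 0, 0, 0, 0], [-11.9, -0.1, 4, 0, 0, 0, 0], [-11.9, -0.1, 4.4, 0, 0, 0, 0], [-11.9, -0.1, 4.4, 0, 0, 0, 0], [-11.9, -0.1, 4.4, 0, 0, 0, 0]]' 60; for i in 1 2 3; do python3 -m handwheel '[[0, 0, 0.15, 0, 0, 0, 0], [0, 0, 0.15, 0, 0, 0, 0], [0, 0, 0.15, 0, 0, 0, 0]]' | egrep 'eef|force:'; done;
```

```text
time_s: 61.5
eef_pos: [0.4988, -0.0679, 0.1316]
tool_rot: [3.14, 0.0, 1.504]
force: [-0.7, 0.2, 0.7]
width: -0.0002
grasp_force: 0.0
eef_pos: [0.4984, -0.0683, 0.1283]
force: [-0.5, 0.5, 0.9]
grasp_force: 0.0
eef_pos: [0.4978, -0.0683, 0.1245]
force: [-1.2, 0.6, -0.0]
grasp_force: 0.0
eef_pos: [0.4978, -0.0682, 0.1215]
force: [-0.3, 0.2, 0.6]
grasp_force: 0.0
```

```bash
for i in 1 2 3 4 5; do python3 -m handwheel '[[0, 0, 0.05, 0, 0, 0, 0], [0, 0, 0.05, 0, 0, 0, 0], [0, 0, 0.05, 0, 0, 0, 0]]' | egrep 'eef|force:'; done;
```

```text
eef_pos: [0.498, -0.0683, 0.1207]
force: [0.1, -0.3, 0.7]
grasp_force: 0.1
eef_pos: [0.4981, -0.0682, 0.1197]
force: [0.7, 1.5, 1.8]
grasp_force: 0.8
eef_pos: [0.4981, -0.0681, 0.1188]
force: [-0.4, 2.9, 4.2]
grasp_force: 2.1
eef_pos: [0.4982, -0.068, 0.1179]
force: [0.8, 3.2, 5.5]
grasp_force: 2.7
eef_pos: [0.4984, -0.0679, 0.117]
force: [-0.1, 4.8, 5.5]
grasp_force: 3.2
```

```bash
for i in 1 2 3 4; do python3 -m handwheel '[[0.025, 0, 0.05, 0, 0, 0, 0], [0.025, 0, 0.05, 0, 0, 0, 0], [0.025, 0, 0.05, 0, 0, 0, 0]]' | egrep 'eef|force:'; done; python3 look.py 11 >/dev/null; python3 pos.py 11
```

```text
eef_pos: [0.4987, -0.0675, 0.1161]
force: [1.7, 3.7, 7.3]
grasp_force: 3.4
eef_pos: [0.4989, -0.0671, 0.1153]
force: [0.1, 3.4, 7.9]
grasp_force: 3.9
eef_pos: [0.4992, -0.0669, 0.1145]
force: [0.6, 2.7, 9.2]
grasp_force: 4.6
eef_pos: [0.4995, -0.0666, 0.1138]
force: [0.2, 1.8, 13.1]
grasp_force: 6.2
spice1 318 mid [ 0.6 96. ] mean [ 0.6 95.9] [39. 40.] 49.9 z 108.8
salt 213 mid [ 3.3 56.3] mean [ 3.7 55.7] [31. 32.] 2.4 z 95.8
spice2 1583 mid [ -0.1 -12.4] mean [-12.5 -17.7] [25. 90.] 89.9 z 552.5
honey 97 mid [ -5.  -18.2] mean [ -5.3 -18. ] [16. 34.] 84.8 z 96.1
wblock 6 mid [  33.  -130.3] mean [  33.  -129.8] [0. 3.] 2.8 z 490.2
wshould none
```

```bash
for i in 1 2; do python3 -m handwheel '[[0.01, 0, 0.04, 0, 0, 0, 0], [0.01, 0, 0.04, 0, 0, 0, 0], [0.01, 0, 0.04, 0, 0, 0, 0], [0.01, 0, 0.04, 0, 0, 0, 0]]' | egrep 'eef|force:'; done
```

```text
eef_pos: [0.4999, -0.0665, 0.1135]
force: [-1.0, 3.1, 16.9]
grasp_force: 8.2
eef_pos: [0.5002, -0.0664, 0.1132]
force: [-1.2, 3.0, 20.3]
grasp_force: 10.2
```

In the tool's units: 0.28 m is 14, 0.25 m is 12.5.

```bash
python3 -m handwheel '[[0, 0, -0.05, 0, 0, 0, 0], [0, 0, -0.2, 0, 0, 0, 0], [0, 0, -2, 0, 0, 0, 0], [0, 0, -4.5, 0, 0, 0, 0], [2.5, 0, -5, 0, 0, 0, 0], [5, 0, -5, 0, 0, 0, 0], [7.5, 0, -5, 0, 0, 0, 0], [10, 0, -5, 0, 0, 0, 0], [12.5, 0, -5, 0, 0, 0, 0], [14, 0, -5, 0, 0, 0, 0], [14, 0, -5, 0, 0, 0, 0], [14, 0, -5, 0, 0, 0, 0]]'; python3 look.py 12 >/dev/null; python3 pos.py 12; python3 - <<'E'
import cv2,numpy as np
a=cv2.imread('pics/side12.png')[130:290,180:340];a=cv2.convertScaleAbs(cv2.resize(a,(440,440),interpolation=3),alpha=1.6)
b=cv2.imread('pics/top12.png')[200:290,200:360];b=cv2.convertScaleAbs(cv2.resize(b,(360,200),interpolation=3),alpha=1.6)
p=np.zeros((440,800,3),np.uint8);p[:,:440]=a;p[:200,440:]=b;cv2.imwrite('pics/c12.png',p)
E
```

```text
time_s: 67.2
eef_pos: [0.5163, 0.2133, 0.2103]
tool_rot: [-3.14, 0.002, 1.505]
force: [-0.6, 0.3, 0.0]
width: -0.0001
grasp_force: 0.0
spice1 3150 mid [-20.3 129. ] mean [-26.8 130.2] [51. 12.] 12.4 z 611.5
salt 212 mid [ 4.1 56.4] mean [ 3.9 55.9] [33. 32.] 4.3 z 95.8
spice2 360 mid [ 5.5 13.1] mean [ 3.6 12.7] [42. 43.] 13.8 z 110.9
honey 486 mid [ -0.9 -36.9] mean [ -2.8 -38.8] [54. 54.] 2.4 z 96.2
wblock 162 mid [ -1.6 -79.6] mean [ -1.8 -79.4] [34. 19.] 2.3 z 112.8
wshould 193 mid [  -3.1 -102.5] mean [  -1.8 -102.5] [15. 61.] 89.8 z 72.4
```

View pics/c12.png

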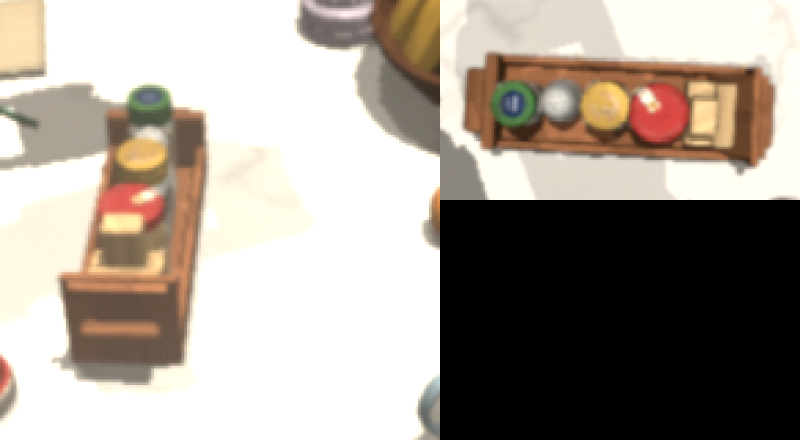

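```bash
python3 -c "
from station import arm
print(arm.job_done())"
```

```text
the job is handed in; nothing more can be done
None
```

The carrier is packed and the job handed in at about 67 s: green-capped spice jar, salt shaker, yellow-capped spice jar, honey jar, then the wedge, pressed to about 20 N with its foot about 9 mm above the floor; the final pictures show the row closed up and upright, but the judge's result was not shown to me and the wedge's grip on the honey jar after release was not measured.

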